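Set up a counting scale and weigh a delivery of pipe caps into a picking bin

ROBOT

A 6-joint arm with a two-finger parallel gripper is mounted at the origin on the work surface. World frame = base frame: x ahead of the robot, y to its left, z up, the work surface at z = 0. Lengths are in m, angles in rad, forces in N, time in s.
With the tool pointing down it reaches from about 0.225 to 0.875 m from the base axis. Payload 3.4 kg.
Tool frame: the origin (TCP) lies between the finger pads; the fingertips stand 25 mm ahead of it and the grasp point (between the pads) lies 6 mm ahead of it (manip.tips_ahead is the distance from the TCP to the fingertips, in m); z points along the fingers, x is the direction in which the jaws open and shut, and the axes are right-handed (so a half turn about z gives the same grasp; the last joint's range is limited). The gripper opens to 85 mm and grips with 20 to 120 N. Pads are 22 mm wide; open, the fingers measure 114 mm over their backs; the gripper's body (76 mm by 85 mm) begins 54 mm behind the grasp point. The pads swing forward as they close: fully open they stand 13 mm farther back than shut.
Start: joints at [-1.224, 0.276, 1.505, -0, 1.361, -0.121], TCP at [0.259, -0.513, 0.256] pointing down, gripper open.
Joint ranges: [-2.89, 2.89], [-0.75, 2.08], [0.22, 2.7], [-1.18, 4.32], [0.11, 2.71], [-2.7, 2.7]. Speed limits (rad/s): [2.57, 2.57, 3.14, 3.14, 3.14, 3.14].

INTERFACE

Orientations are given as a unit quaternion [w, x, y, z].
In Python, from rig import manip gives the robot as it stands. The module is installed in compiled form; this text tells all that it offers.
- The arm moves only by the tool send_rows, never from a script. Its argument "plan" is a list of rows, each an object with "linear": the shift along the tool's x, y, z in m, a list of three; "delta_rot": the turn, a rotation vector about the tool's x, y, z in degrees, a list of three; "fingers": the finger opening in m, from 0 to 0.0854. A call has 1 to 12 rows; each row shifts and turns the pose as measured when the row begins, along the tool's axes as they then stand; what a row does not reach is not made up. A row lasts 1/12 s, in which the tool goes at most 41.7 mm and 7.16 degrees, less where a joint would pass 70% of its speed; a pose out of reach is approached as far as the arm can. A call with a gripper value outside its range is refused whole. The fingers move at their own pace and stop on an object; "force" is the grip in N (left out, the last holds). Time passes only in rows, so rows that do not move let the fingers close. It gives the time, the measured TCP pose, the force and the opening at its end, in the units of the state.
- manip.get_state(): the state, without advancing time (a new reading comes with each control period).
- manip.get_image(name): name is "scene" or "top"; returns the picture (384x512x3 uint8, red, green, blue); there is no depth.
- manip.camera_info(name): a dict with "K" (3x3 intrinsics, pixels), "dist" ([k1, k2, p1, p2, k3] as OpenCV has them; the pictures are not rectified), "rvec" (rotation vector, rad) and "tvec" (3), from world to camera coordinates, as OpenCV has them. Camera axes: x right, y down, z forward; pixel columns grow to the right and rows downward; lengths in m; the calibration is good to about 2 mm. A picture is of the moment at which its call begins. camera_info takes no time and is no camera call.
- manip.sign_off(): hands the job in, once; it reports no verdict.
Trained networks look in the newest picture that a camera, given by its name, has taken for a name from the list of things; names that differ only in an ending like _2 or _b are one class to them, and where a whole thing is asked for, a point or a joint stands for the part that bears it (a point fixed in the world has none). Each returns a list of dicts, best first, with "p" (0 to 1); they miss things now and then, are a little off and sometimes report something else, mostly with a low value. They report only what shows in the picture. A call takes as long as a camera call.
- manip.find_in(thing, camera): "extent" ([left, top, right, bottom] in pixels, round what is visible of it).
- manip.masks_of(thing, camera): "pixels" (384x512 bool, what is visible of it) and "extent" ([left, top, right, bottom] in pixels, round what is visible of it).
The state is a dict: "clock": time; "qpos": joint angles; "qd": joint speeds; "effort": joint torques, N m; "position": TCP position; "ee_rot": TCP orientation; "contact_force": force on the tool from outside, world axes, zero at the start; "moment": the same for the moment, N m; "width": finger opening in m.
Only numpy, scipy, OpenCV 4.12 (cv2) and the standard library are available. Lean on these libraries where they do the work, as an engineer would, in place of code of your own. Each camera call takes 0.05 s, during which the arm holds its last target. There are 200 camera calls.

TASK

Get the counting scale ready and put the delivered pipe caps on it: first pull its display mast up until the lock pin clicks out, then stand the empty blue bin square in the middle of the pan and, before any cap goes in, zero the scale by pressing the recessed zero button with the stylus. Then put every pipe cap into the bin where it stands on the pan, and put the stylus back upright in its stand. Leave the longer pipe coupling, the spray can, the carton and the tape measure where they are.

Things in the scene. Friction and masses are not known exactly. Their poses are not given: they have to be found in the camera images.
- scale: bench counting scale, grey, 230 (x) x 350 (y) mm, fixed. Origin under its centre on the worktop; x from its front to its back (robot is in front; yaw up to 0.2). Pan on its -y side, black console (top 60 mm up) on its +y side, on it the display mast, axis at scale x 45, y 118 mm: a fixed sleeve 32 mm square, top 128 mm up, out of which a steel tube with the display head slides upwards
- pan_mid (a point): centre of the pan's flat upper face, 60 mm above the worktop; axes those of the scale. Pan 210 (x) x 190 (y) mm, no rim
- head_top (a point): middle of the top of the display head, a box 34 mm thick (scale x) x 100 mm wide (scale y) x 58 mm high; about 190 mm above the worktop with the mast right down, 292 mm right up. It can be pinched from above across its 34 mm thickness and lifted. Axes those of the scale
- mast (a joint): how far the display mast is pulled up, m: 0 right down, end stop at 0.102; starts at 0 to 0.03. About 8 N to lift, stays where it is left. At 0.097 its lock pin reaches the hole near the top of the sleeve's back (+x) face and clicks out; from then on it cannot be pushed down again
- lock_pin (a joint): spring lock pin of the mast, brass, 9 mm dia, m: 0 while the sleeve holds it in; about 0.008 when it has clicked out through the hole, where its end stands 5 mm proud of the sleeve
- zero_top (a point): centre of the top face of the zero button, a white round button 12 mm dia at the bottom of a round well 16 mm wide in the console (scale x -60, y +106 mm), 9 mm below the console's top, with a white ring round it; too narrow for a finger. It goes down with the button
- zero_button (a joint): travel of the zero button, m: 0 up, 0.004 fully pressed; spring return, 1.2 N to start, 4 N fully down. Counts as pressed beyond 0.003
- stand: black square stylus stand 56 x 56 x 70 mm, fixed, with a 17 mm bore from above whose floor is 5 mm above the worktop. Origin under its centre, bore on its axis, z up
- stylus: aluminium stylus, 135 mm long, 45 g, standing tip down in the stand's bore, so that its top is 140 mm above the worktop. Origin at the centre of its tip, z along it to the blunt top. Tip 6 mm dia for the first 15 mm, then widening to a round shank of 14 mm dia from 22 mm up to the top
- bin: empty blue picking bin, 160 (x) x 105 (y) x 60 (z) mm, about 160 g, open on top, floor 4 mm thick, inside 152 x 87 mm; the front (-x) wall is only 30 mm high, the others 60 mm. Loose on the worktop. Origin at the centre of its underside. Each side wall has a rim 9 mm thick and 18 mm high along its top, by which it can be pinched from above
- rim_left (a point): middle of the top of the bin's left (+y) side rim: bin x +12, y +48, z 60 mm; the 9 mm rim runs along bin x for 50 mm either way from here
- rim_right (a point): middle of the top of the bin's right (-y) side rim: bin x +12, y -48, z 60 mm; the same
- cap1: galvanised steel pipe cap, a squat round cap with a domed top, 32 mm dia x 28 mm high, 90 g, standing open end down on the worktop. Origin at the centre of its underside. There may be two, three or four caps: an absent one reads None (as does one while it is held)
- cap2: galvanised steel pipe cap, a squat round cap with a domed top, 32 mm dia x 28 mm high, 90 g, standing open end down on the worktop. Origin at the centre of its underside. There may be two, three or four caps: an absent one reads None (as does one while it is held)
- cap3: galvanised steel pipe cap, a squat round cap with a domed top, 32 mm dia x 28 mm high, 90 g, standing open end down on the worktop. Origin at the centre of its underside. There may be two, three or four caps: an absent one reads None (as does one while it is held)
- cap4: galvanised steel pipe cap, a squat round cap with a domed top, 32 mm dia x 28 mm high, 90 g, standing open end down on the worktop. Origin at the centre of its underside. There may be two, three or four caps: an absent one reads None (as does one while it is held)
- coupling: galvanised steel pipe coupling, taller than the caps: 34 mm dia x 55 mm high, open topped, standing among them; not part of the delivery, leave it. Origin at the centre of its underside
- spray_can: small can, 58 mm dia x 115 mm high, standing at the back; leave it. Origin at the centre of its underside
- carton: small cardboard carton 110 x 90 x 60 mm; leave it. Origin at the centre of its underside
- tape_measure: black tape measure 70 x 36 x 62 mm; leave it. Origin at the centre of its underside

How it is judged:
By the outcome, as a careful person would: the job done as asked, in the order asked, and still so for the second after the job is handed in, with the robot touching nothing.
Of cap1, cap2, cap3, cap4 only 2 to 4 are there at a start; the rules pass over those that are not, and their reading is None.
At some moment in a run one of cap1, cap2, cap3, cap4 may be knocked a few centimetres aside while the robot is not near it.
It also fails if it takes over 210 s, if anything falls off the work surface, if the arm or the gripper's body presses on something with over 40 N, if the wrist force passes 120 N, or if a joint passes its speed limit or range.

## Working session

There is one attempt and no reset: what is moved stays moved. The work goes in short steps, Python scripts to look and compute and a tool call to move; the robot and the scene stay as the last step left them, time stands still between calls to the robot, and variables do not carry over. Pictures are saved under pics/ and viewed, about 12 in all and at most 16, crops included, and the job is handed in when it is done.

Besides the shell and the picture viewer there is one more tool, called after "Call:" in YAML: its name, and indented under it one key for each argument. send_rows: Moves the arm, as the interface text tells. Its arguments: {"type":"object","properties":{"plan":{"type":"array","items":{"type":"object","properties":{"linear":{"type":"array","items":{"type":"number"}},"delta_rot":{"type":"array","items":{"type":"number"}},"fingers":{"type":"number"}}}},"force":{"type":"number"}},"required":["plan"]}

```bash
mkdir -p pics; cat > h.py <<'E'
import numpy as np, cv2
from rig import manip
from scipy.spatial.transform import Rotation as R
def cam(n):
    c=manip.camera_info(n); K=np.array(c["K"]);d=np.array(c["dist"]);r=np.array(c["rvec"],float).reshape(3);t=np.array(c["tvec"],float).reshape(3)
    return K,d,r,t
def ray(n,px):
    K,d,r,t=cam(n); u=cv2.undistortPoints(np.array(px,float).reshape(-1,1,2),K,d).reshape(-1,2)
    M=R.from_rotvec(r).as_matrix(); o=-M.T@t; v=np.c_[u,np.ones(len(u))]@M
    return o,v
def at_z(n,px,z):
    o,v=ray(n,px); return o+v*((z-o[2])/v[:,2])[:,None]
def proj(n,P):
    K,d,r,t=cam(n); return cv2.projectPoints(np.array(P,float).reshape(-1,3),r,t,K,d)[0].reshape(-1,2)
def shot(n,f,crop=None,s=1.5):
    im=np.ascontiguousarray(manip.get_image(n)[:,:,::-1])
    if crop: a,b,c,d=crop; im=im[b:d,a:c]
    cv2.imwrite('pics/'+f,cv2.resize(im,None,fx=s,fy=s,interpolation=cv2.INTER_CUBIC))
def st():
    s=manip.get_state(); M=R.from_quat(np.roll(s["ee_rot"],-1)).as_matrix()
    print('t',round(s["clock"],2),'pos',np.round(s["position"],4),'F',np.round(s["contact_force"],1),'w',round(s["width"],4)); print(np.round(M,3)); return s,M
E
python3 - <<'E'
from h import *
st()
for n in("scene","top"):
    shot(n,n+'0.png'); K,d,r,t=cam(n); print(n,ray(n,[[256,192]]),K[0,0])
    for th in["scale","head_top","lock_pin","zero_top","stand","stylus","bin","rim_left","rim_right","cap1","coupling","spray_can","carton","tape_measure"]:
        print(n,th,[(round(q["p"],2),np.round(q["extent"]).astype(int).tolist()) for q in manip.find_in(th,n)][:6])
E
```

```text
t 0.0 pos [ 0.2591 -0.5127  0.2554] F [-0.4  0.   0.5] w 0.0853
[[ 0.451 -0.893 -0.001]
 [-0.893 -0.451  0.002]
 [-0.002 -0.    -1.   ]]
scene (array([ 0.97289277, -0.6066001 ,  1.29844388]), array([[-0.29306286,  0.4326655 , -0.85260359]])) 415.6277888230341
scene scale [(0.6, [226, 122, 330, 217])]
scene head_top [(0.74, [300, 120, 325, 148]), (0.68, [188, 234, 199, 250]), (0.59, [159, 270, 167, 281])]
scene lock_pin [(0.48, [299, 122, 325, 151])]
scene zero_top []
scene stand [(0.73, [232, 226, 253, 254])]
scene stylus [(0.39, [238, 223, 242, 233])]
scene bin [(0.56, [186, 249, 240, 303])]
scene rim_left [(0.79, [189, 250, 242, 308])]
scene rim_right [(0.7, [187, 249, 238, 304])]
scene cap1 [(0.6, [194, 220, 203, 230]), (0.58, [160, 270, 167, 284])]
scene coupling [(0.67, [186, 234, 201, 251]), (0.64, [299, 121, 327, 150])]
scene spray_can [(0.65, [272, 238, 293, 264])]
scene carton [(0.77, [145, 304, 194, 351])]
scene tape_measure [(0.7, [286, 103, 306, 122])]
top (array([ 0.42875022, -0.0153973 ,  1.94545566]), array([[ 0.09061988, -0.02324966, -0.99570535]])) 480.27976077404065
top scale [(0.82, [154, 168, 250, 241])]
top head_top [(0.86, [152, 178, 184, 192]), (0.67, [333, 224, 341, 231])]
top lock_pin [(0.54, [280, 232, 286, 238]), (0.31, [334, 224, 344, 232])]
top zero_top []
top stand [(0.73, [270, 184, 284, 200])]
top stylus [(0.72, [331, 224, 342, 230])]
top bin [(0.91, [298, 169, 336, 215])]
top rim_left [(0.88, [300, 169, 335, 212])]
top rim_right [(0.8, [297, 169, 337, 215])]
top cap1 [(0.56, [321, 229, 324, 234]), (0.52, [280, 230, 287, 238]), (0.25, [353, 181, 379, 211])]
top coupling [(0.44, [301, 223, 306, 232])]
top spray_can [(0.63, [261, 144, 280, 161])]
top carton []
top tape_measure [(0.45, [126, 219, 138, 240]), (0.2, [279, 228, 286, 237])]
```

View pics/scene0.png

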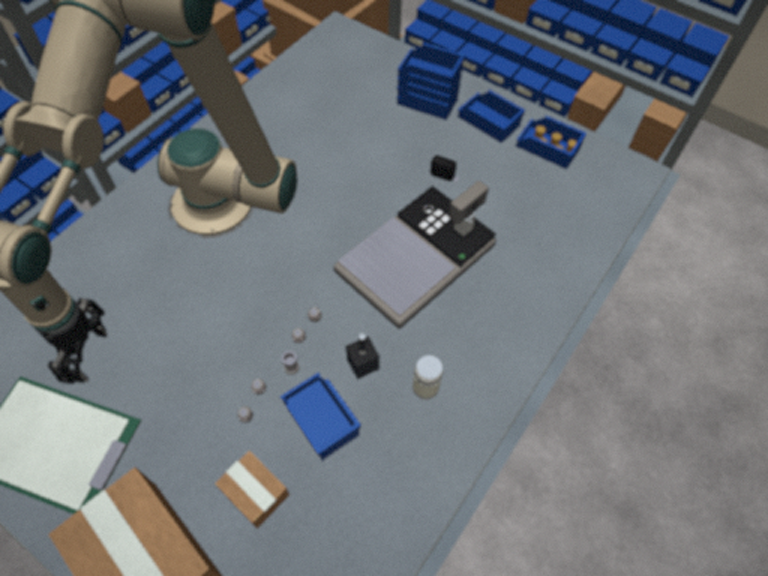

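View pics/top0.png

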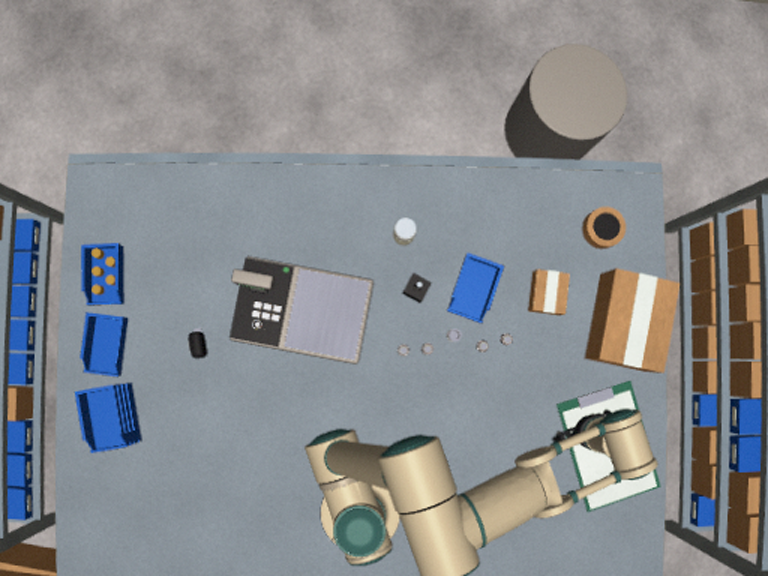

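```bash
cat > fit.py <<'E'
from h import *
from scipy.optimize import minimize
ims={}
def load():
    for n in("scene","top"):
        im=manip.get_image(n); g=np.zeros(im.shape[:2])
        for c in range(3):
            f=cv2.GaussianBlur(im[:,:,c].astype(np.float32),(0,0),0.8)
            g=np.maximum(g,np.hypot(cv2.Sobel(f,cv2.CV_32F,1,0),cv2.Sobel(f,cv2.CV_32F,0,1)))
        ims[n]=(im,np.minimum(g,np.percentile(g,97)).astype(np.float32))
def place(P,x,y,yaw):
    c,s=np.cos(yaw),np.sin(yaw); P=np.asarray(P,float)
    return np.c_[x+c*P[:,0]-s*P[:,1],y+s*P[:,0]+c*P[:,1],P[:,2]]
def rect(x0,x1,y0,y1,z,n=40):
    t=np.linspace(0,1,n); C=np.array([[x0,y0],[x1,y0],[x1,y1],[x0,y1],[x0,y0]])
    return np.vstack([np.c_[C[i]+(C[i+1]-C[i])*t[:,None],np.full(n,z)] for i in range(4)])
def circ(r,z,n=40):
    a=np.linspace(0,2*np.pi,n); return np.c_[r*np.cos(a),r*np.sin(a),0*a+z]
def score(n,W):
    p=proj(n,W).astype(np.float32); return cv2.remap(ims[n][1],p[:,:1],p[:,1:],cv2.INTER_LINEAR).mean()
def fit(model,p0,rng,cams=("scene","top")):
    f=lambda p:-sum(score(n,model(p)) for n in cams)
    r=np.random.default_rng(0); c=[np.array(p0)+np.array(rng)*r.uniform(-1,1,len(p0)) for _ in range(400)]
    c=sorted(c,key=f)[:5]; best=min((minimize(f,q,method='Nelder-Mead',options=dict(initial_simplex=np.vstack([q]+[q+np.eye(len(q))[i]*rng[i]*.3 for i in range(len(q))]))) for q in c),key=lambda m:m.fun)
    return best.x,-best.fun
def overlay(n,Ws,f,crop,s):
    im=np.ascontiguousarray(ims[n][0][:,:,::-1]); a,b,c,d=crop
    im=cv2.resize(im[b:d,a:c],None,fx=s,fy=s,interpolation=cv2.INTER_CUBIC)
    for W,col in Ws:
        for p in proj(n,W): cv2.circle(im,tuple(int(v) for v in ((p-[a,b]+.5)*s)),1,col,-1)
    cv2.imwrite('pics/'+f,im)
E
cat > a.py <<'E'
from fit import *
load()
def T(u,v,z): return at_z("top",[[u/1.5,v/1.5]],z)[0]
pc=[T(288,266,.06),T(373,279,.06),T(358,362,.06),T(278,349,.06)]; print(np.round(pc,3))
bc=[T(465,254,.06),T(503,266,.06),T(484,322,.06),T(448,312,.06)]; print(np.round(bc,3))
m=np.mean(pc,0); yaw=np.arctan2(*(pc[0]-pc[3])[1::-1])
scale=lambda p:place(np.vstack([rect(-.105,.105,-.095,.095,.06),]),*p[:3])
ps,v=fit(scale,[m[0],m[1],yaw],[.015,.015,.08]);print('pan',np.round(ps,4),v)
b=np.mean(bc,0); yb=np.arctan2(*(bc[0]-bc[3])[1::-1])
binm=lambda p:place(np.vstack([rect(-.08,.08,-.0525,.0525,.06),rect(-.08,.08,-.0525,.0525,0)]),*p)
for f in(1,-1):
    fm=lambda p,f=f:place(np.vstack([rect(-.08,.08,-.0525,.0525,.06)[:120] if 0 else rect(-.08,.08,.0525*-1,.0525,.06)*[f,f,1]]),*p)
pb,v=fit(binm,[b[0],b[1],yb],[.015,.015,.1]);print('bin',np.round(pb,4),v)
s0=T(417,287,.07)
stm=lambda p:place(rect(-.028,.028,-.028,.028,.07),*p)
pst,v=fit(stm,[s0[0],s0[1],-.5],[.012,.012,.5]);print('stand',np.round(pst,4),v)
caps=[]
for u,w in[(403,350),(427,349),(482,346),(506,340)]:
    c0=T(u,w,.02); cm=lambda p:place(np.vstack([circ(.016,.003),circ(.016,.022)]),p[0],p[1],0)
    q,v=fit(cm,[c0[0],c0[1]],[.012,.012]);print('cap',np.round(c0,3),np.round(q,4),v);caps.append(q)
c0=T(454,336,.05);q,v=fit(lambda p:place(np.vstack([circ(.017,.055),circ(.017,.001)]),p[0],p[1],0),c0[:2],[.012,.012]);print('coupling',np.round(q,4))
Ws=[(scale(ps),(0,0,255)),(binm(pb),(0,255,255)),(stm(pst),(0,255,0)),(place(circ(.017,.055),*q,0),(255,0,255))]+[(place(np.vstack([circ(.016,.003),circ(.016,.022)]),*c,0),(0,255,0)) for c in caps]
overlay("top",Ws,"o1t.png",(145,140,345,250),4)
overlay("scene",Ws,"o1s.png",(140,105,345,305),3)
E
python3 a.py
```

```text
[[ 0.655  0.194  0.06 ]
 [ 0.624 -0.03   0.06 ]
 [ 0.406  0.006  0.06 ]
 [ 0.436  0.216  0.06 ]]
[[ 0.694 -0.273  0.06 ]
 [ 0.664 -0.375  0.06 ]
 [ 0.514 -0.324  0.06 ]
 [ 0.539 -0.229  0.06 ]]
pan [ 0.5315  0.1036 -0.1747] 232.50552368164062Traceback (most recent call last):
  File "a.py", line 13, in <module>
    pb,v=fit(binm,[b[0],b[1],yb],[.015,.015,.1]);print('bin',np.round(pb,4),v)
         ~~~^^^^^^^^^^^^^^^^^^^^^^^^^^^^^^^^^^^^
  File "fit.py", line 24, in fit
    c=sorted(c,key=f)[:5]; best=min((minimize(f,q,method='Nelder-Mead',options=dict(initial_simplex=np.vstack([q]+[q+np.eye(len(q))[i]*rng[i]*.3 for i in range(len(q))]))) for q in c),key=lambda m:m.fun)
                                ~~~^^^^^^^^^^^^^^^^^^^^^^^^^^^^^^^^^^^^^^^^^^^^^^^^^^^^^^^^^^^^^^^^^^^^^^^^^^^^^^^^^^^^^^^^^^^^^^^^^^^^^^^^^^^^^^^^^^^^^^^^^^^^^^^^^^^^^^^^^^^^^^^^^^^^^^^^^^^^^^^^^^^^^^^^
  File "fit.py", line 24, in <genexpr>
    c=sorted(c,key=f)[:5]; best=min((minimize(f,q,method='Nelder-Mead',options=dict(initial_simplex=np.vstack([q]+[q+np.eye(len(q))[i]*rng[i]*.3 for i in range(len(q))]))) for q i
[... 532 characters left out ...]
^^^^^^^^^^^^^^^^^^^^^^^^^^^^^
  File "fit.py", line 22, in <genexpr>
    f=lambda p:-sum(score(n,model(p)) for n in cams)
                    ~~~~~^^^^^^^^^^^^
  File "fit.py", line 20, in score
    p=proj(n,W).astype(np.float32); return cv2.remap(ims[n][1],p[:,:1],p[:,1:],cv2.INTER_LINEAR).mean()
      ~~~~^^^^^
  File "h.py", line 14, in proj
    K,d,r,t=cam(n); return cv2.projectPoints(np.array(P,float).reshape(-1,3),r,t,K,d)[0].reshape(-1,2)
            ~~~^^^
  File "h.py", line 5, in cam
    c=manip.camera_info(n); K=np.array(c["K"]);d=np.array(c["dist"]);r=np.array(c["rvec"],float).reshape(3);t=np.array(c["tvec"],float).reshape(3)
ValueError: time passes only in moves, steps and waits
```

```bash
sed -i 's/^def cam(n):/import functools\n@functools.cache\ndef cam(n):/' h.py
python3 - <<'E'
s=open('a.py').read()
a=s.index("m=np.mean(pc"); b=s.index("b=np.mean(bc")
s=s[:a]+'''sc0=T(302,310,.06); print(np.round(sc0,3))
scale=lambda p:place(np.vstack([rect(-.105,.105,p[3]-.095,p[3]+.095,.06),rect(-.115,.115,-.175,.175,p[4])]),*p[:3])
ps,v=fit(scale,[sc0[0],sc0[1],-.15,-.07,.05],[.015,.015,.08,.01,.012]);print('scale',np.round(ps,4),v)
Z=place([[-.06,.106,.06],[.045,.118,.2],[0,ps[3],.06]],*ps[:3]);print(Z.round(4))
'''+s[b:]
s=s.replace("Ws=[","Ws=[(place(circ(.008,.06)+[-.06,.106,0],*ps[:3]),(0,0,255)),(place(rect(.028,.062,.068,.168,.205),*ps[:3]),(255,0,255)),")
open('a.py','w').write(s)
E
python3 a.py
```

```text
[[ 0.655  0.194  0.06 ]
 [ 0.624 -0.03   0.06 ]
 [ 0.406  0.006  0.06 ]
 [ 0.436  0.216  0.06 ]]
[[ 0.694 -0.273  0.06 ]
 [ 0.664 -0.375  0.06 ]
 [ 0.514 -0.324  0.06 ]
 [ 0.539 -0.229  0.06 ]]
[0.539 0.155 0.06 ]
scale [ 0.5414  0.1613 -0.1717 -0.0585  0.0498] 237.96923828125
[[0.5004 0.276  0.06  ]
 [0.6059 0.2699 0.2   ]
 [0.5314 0.1037 0.06  ]]
bin [ 0.6061 -0.2994 -0.3382] 316.8456726074219
stand [ 0.6022 -0.1433 -0.4768] 366.23468017578125
cap [ 0.439 -0.113  0.02 ] [ 0.4442 -0.1157] 135.28286743164062
cap [ 0.442 -0.177  0.02 ] [ 0.4451 -0.173 ] 136.35797119140625
cap [ 0.451 -0.325  0.02 ] [ 0.4579 -0.3251] 138.63587951660156
cap [ 0.468 -0.391  0.02 ] [ 0.4737 -0.3881] 161.85202026367188
coupling [ 0.4817 -0.2444]
```

View pics/o1t.png

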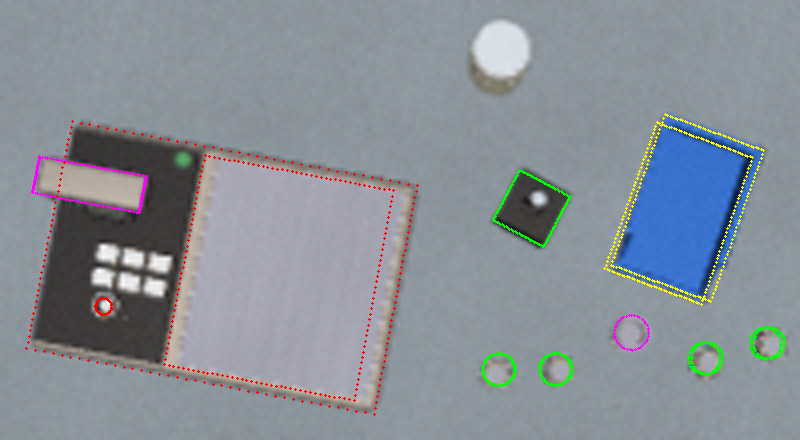

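View pics/o1s.png

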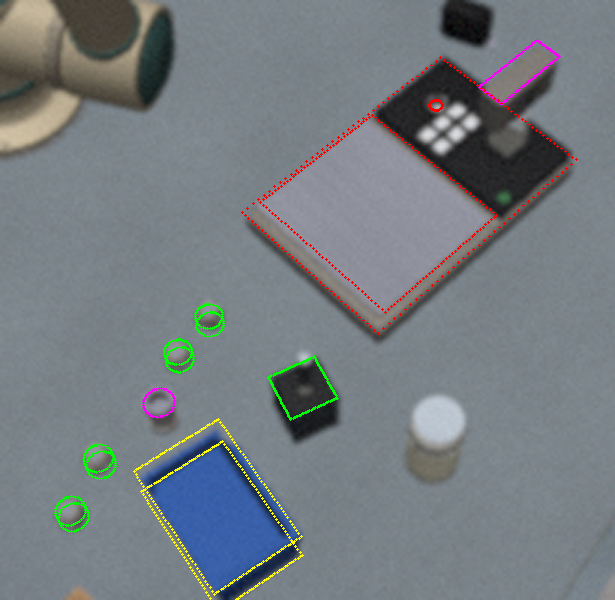

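```bash
cat > b.py <<'E'
from fit import *
load()
scale=lambda p:place(np.vstack([rect(-.105,.105,-.165,.025,.06),rect(-.115,.115,-.175,.175,p[3])]),*p[:3])
ps,v=fit(scale,[.541,.161,-.172,.05],[.01,.01,.04,.012]);print('scale',np.round(ps,4),v)
hd=lambda p:place(rect(-.017,.017,-.05,.05,p[2]),p[0],p[1],ps[2])
ph,v=fit(hd,[.606,.27,.205],[.008,.008,.015]);print('head',np.round(ph,4),v)
ph2=(np.linalg.inv([[np.cos(ps[2]),-np.sin(ps[2])],[np.sin(ps[2]),np.cos(ps[2])]])@(ph[:2]-ps[:2]));print('head in scale',ph2)
print('zero,mast,pan',place([[-.06,.106,.06],[.045,.118,.2],[0,-.07,.06]],*ps[:3]).round(4))
binm=lambda p:place(np.vstack([rect(-.08,.08,-.0525,.0525,.06)[40:120],rect(-.08,.08,-.0525,.0525,.06)[20:40],rect(-.08,.08,-.0525,.0525,.06)[0:40],rect(-.08,.08,-.0525,.0525,.03)[120:]]),*p)
pb,v=fit(binm,[.606,-.299,-.338],[.01,.01,.06]);print('bin',np.round(pb,4),v,'rimL',place([[.012,.048,.06],[.012,-.048,.06]],*pb).round(4))
E
python3 b.py
```

```text
scale [ 0.5411  0.1645 -0.1655  0.0446] 217.3443145751953
head [0.6072 0.2698 0.2001] 307.42510986328125
head in scale [0.04787271 0.11481956]
zero,mast,pan [[0.4994 0.2789 0.06  ]
 [0.6049 0.2734 0.2   ]
 [0.5296 0.0954 0.06  ]]
bin [ 0.6059 -0.2991 -0.3372] 393.7784729003906 rimL [[ 0.6331 -0.2577  0.06  ]
 [ 0.6014 -0.3483  0.06  ]]
```

Call:
send_rows:
  plan:
    - {"linear": [0,0,-0.012],"delta_rot": [0,0,-6.7],"fingers": 0.085}
    - {"linear": [0,0,-0.012],"delta_rot": [0,0,-6.7],"fingers": 0.085}
    - {"linear": [0,0,-0.012],"delta_rot": [0,0,-6.7],"fingers": 0.085}
    - {"linear": [0,0,-0.012],"delta_rot": [0,0,-6.7],"fingers": 0.085}
    - {"linear": [0,0,-0.012],"delta_rot": [0,0,-6.7],"fingers": 0.085}
    - {"linear": [0,0,-0.012],"delta_rot": [0,0,-6.7],"fingers": 0.085}
    - {"linear": [0,0,-0.012],"delta_rot": [0,0,-6.7],"fingers": 0.085}
    - {"linear": [0,0,-0.012],"delta_rot": [0,0,-6.7],"fingers": 0.085}

```text
clock: 2.47
position: [0.2586, -0.5115, 0.3525]
ee_rot: [-0.004, 0.998, -0.062, -0.002]
contact_force: [-0.3, 0.3, 0.0]
width: 0.0849
```

Call:
send_rows:
  plan:
    - {"linear": [0,0,0],"delta_rot": [0,0,2.7],"fingers": 0.085}
    - {"linear": [0.009,-0.036,0],"delta_rot": [0,0,0],"fingers": 0.085}
    - {"linear": [0.009,-0.036,0],"delta_rot": [0,0,0],"fingers": 0.085}
    - {"linear": [0.009,-0.036,0],"delta_rot": [0,0,0],"fingers": 0.085}
    - {"linear": [0.009,-0.036,0],"delta_rot": [0,0,0],"fingers": 0.085}
    - {"linear": [0.009,-0.036,0],"delta_rot": [0,0,0],"fingers": 0.085}
    - {"linear": [0.009,-0.036,0],"delta_rot": [0,0,0],"fingers": 0.085}
    - {"linear": [0.009,-0.036,0],"delta_rot": [0,0,0],"fingers": 0.085}
    - {"linear": [0.009,-0.036,0],"delta_rot": [0,0,0],"fingers": 0.085}
    - {"linear": [0.009,-0.036,0],"delta_rot": [0,0,0],"fingers": 0.085}
    - {"linear": [0.009,-0.036,0],"delta_rot": [0,0,0],"fingers": 0.085}
    - {"linear": [0.009,-0.036,0],"delta_rot": [0,0,0],"fingers": 0.085}

```text
clock: 3.47
position: [0.4275, -0.1323, 0.3548]
ee_rot: [0.002, 0.996, -0.092, 0.001]
contact_force: [0.3, -0.6, 0.2]
width: 0.0853
```

Call:
send_rows:
  plan:
    - {"linear": [0.009,-0.036,0],"delta_rot": [0,0,0],"fingers": 0.085}
    - {"linear": [0.009,-0.036,0],"delta_rot": [0,0,0],"fingers": 0.085}
    - {"linear": [0.009,-0.036,0],"delta_rot": [0,0,0],"fingers": 0.085}
    - {"linear": [0.009,-0.036,0],"delta_rot": [0,0,0],"fingers": 0.085}
    - {"linear": [0.009,-0.036,0],"delta_rot": [0,0,0],"fingers": 0.085}
    - {"linear": [0.009,-0.036,0],"delta_rot": [0,0,0],"fingers": 0.085}
    - {"linear": [0.009,-0.036,0],"delta_rot": [0,0,0],"fingers": 0.085}
    - {"linear": [0.009,-0.036,0],"delta_rot": [0,0,0],"fingers": 0.085}
    - {"linear": [0.009,-0.036,0],"delta_rot": [0,0,0],"fingers": 0.085}
    - {"linear": [0.009,-0.036,0],"delta_rot": [0,0,0],"fingers": 0.085}
    - {"linear": [0.009,-0.036,0],"delta_rot": [0,0,0],"fingers": 0.085}

```text
clock: 4.38
position: [0.6005, 0.2609, 0.3561]
ee_rot: [0.003, 0.996, -0.09, 0.005]
contact_force: [0.6, -0.3, 0.4]
width: 0.085
```

```bash
cat > go.py <<'E'
# usage: go.py x y z yawdeg : tool-frame shift after turning
from h import *; import sys
s,M=st(); x,y,z,w=map(float,sys.argv[1:]); 
cur=np.degrees(np.arctan2(M[1,0],M[0,0])); d=(cur-w+180)%360-180
if abs(d)>90 and 0: pass
a=np.radians(w); N=np.array([[np.cos(a),np.sin(a),0],[np.sin(a),-np.cos(a),0],[0,0,-1]])
e=N.T@(np.array([x,y,z])-s["position"])
tilt=M.T@N; rv=R.from_matrix(tilt).as_rotvec(degrees=True)
print('yaw',cur.round(2),'rot',rv.round(2),'shift after',e.round(4),'q6',round(s["qpos"][5],3))
E
python3 go.py .606 .270 .195 -9.8
```

```text
t 4.38 pos [0.6005 0.2609 0.3561] F [ 0.6 -0.3  0.4] w 0.085
[[ 0.984 -0.18   0.009]
 [-0.18  -0.984 -0.006]
 [ 0.01   0.005 -1.   ]]
yaw -10.36 rot [ 0.26 -0.56 -0.56] shift after [ 0.0039 -0.0099  0.1611] q6 0.489
```

Call:
send_rows:
  plan:
    - {"linear": [0.004,-0.01,0.02],"delta_rot": [0.3,-0.6,-0.6],"fingers": 0.085}
    - {"linear": [0,0,0.03],"delta_rot": [0,0,0],"fingers": 0.085}
    - {"linear": [0,0,0.03],"delta_rot": [0,0,0],"fingers": 0.085}
    - {"linear": [0,0,0.03],"delta_rot": [0,0,0],"fingers": 0.085}
    - {"linear": [0,0,0.025],"delta_rot": [0,0,0],"fingers": 0.085}
    - {"linear": [0,0,0.02],"delta_rot": [0,0,0],"fingers": 0.085}
    - {"linear": [0,0,0.006],"delta_rot": [0,0,0],"fingers": 0.085}

```text
clock: 4.97
position: [0.6119, 0.2841, 0.1886]
ee_rot: [-0.004, 0.997, -0.079, 0.003]
contact_force: [-0.6, -0.1, 0.8]
width: 0.0849
```

Call:
send_rows:
  plan:
    - {"linear": [0,0,0],"delta_rot": [0,0,0],"fingers": 0.02}
    - {"linear": [0,0,0],"delta_rot": [0,0,0],"fingers": 0.02}
    - {"linear": [0,0,0],"delta_rot": [0,0,0],"fingers": 0.02}
    - {"linear": [0,0,0],"delta_rot": [0,0,0],"fingers": 0.02}
    - {"linear": [0,0,0],"delta_rot": [0,0,0],"fingers": 0.02}
    - {"linear": [0,0,0],"delta_rot": [0,0,0],"fingers": 0.02}
    - {"linear": [0,0,0],"delta_rot": [0,0,0],"fingers": 0.02}
    - {"linear": [0,0,0],"delta_rot": [0,0,0],"fingers": 0.02}
    - {"linear": [0,0,0],"delta_rot": [0,0,0],"fingers": 0.02}
    - {"linear": [0,0,0],"delta_rot": [0,0,0],"fingers": 0.02}
  force: 50

```text
clock: 5.8
position: [0.6085, 0.2847, 0.1893]
ee_rot: [-0.005, 0.997, -0.08, -0.001]
contact_force: [-0.8, 0.4, -6.2]
width: 0.0337
```

Call:
send_rows:
  plan:
    - {"linear": [0,0,-0.01],"delta_rot": [0,0,0],"fingers": 0.02}
    - {"linear": [0,0,-0.01],"delta_rot": [0,0,0],"fingers": 0.02}
    - {"linear": [0,0,-0.01],"delta_rot": [0,0,0],"fingers": 0.02}
    - {"linear": [0,0,-0.01],"delta_rot": [0,0,0],"fingers": 0.02}
    - {"linear": [0,0,-0.01],"delta_rot": [0,0,0],"fingers": 0.02}
    - {"linear": [0,0,-0.01],"delta_rot": [0,0,0],"fingers": 0.02}
    - {"linear": [0,0,-0.01],"delta_rot": [0,0,0],"fingers": 0.02}
    - {"linear": [0,0,0],"delta_rot": [0,0,0],"fingers": 0.02}
    - {"linear": [0,0,0],"delta_rot": [0,0,0],"fingers": 0.02}

```text
clock: 6.55
position: [0.6085, 0.2846, 0.2653]
ee_rot: [-0.005, 0.997, -0.08, -0.001]
contact_force: [0.6, 1.5, -12.1]
width: 0.033
```

Call:
send_rows:
  plan:
    - {"linear": [0,0,-0.004],"delta_rot": [0,0,0],"fingers": 0.02}
    - {"linear": [0,0,-0.004],"delta_rot": [0,0,0],"fingers": 0.02}
    - {"linear": [0,0,-0.004],"delta_rot": [0,0,0],"fingers": 0.02}
    - {"linear": [0,0,0],"delta_rot": [0,0,0],"fingers": 0.02}

```text
clock: 6.88
position: [0.6085, 0.2847, 0.2779]
ee_rot: [-0.005, 0.997, -0.08, -0.002]
contact_force: [-1.0, 1.6, -5.1]
width: 0.0339
```

Call:
send_rows:
  plan:
    - {"linear": [0,0,-0.003],"delta_rot": [0,0,0],"fingers": 0.02}
    - {"linear": [0,0,-0.003],"delta_rot": [0,0,0],"fingers": 0.02}
    - {"linear": [0,0,0],"delta_rot": [0,0,0],"fingers": 0.02}

```text
clock: 7.13
position: [0.6085, 0.2846, 0.2838]
ee_rot: [-0.005, 0.997, -0.08, -0.002]
contact_force: [-0.7, 1.9, -11.5]
width: 0.0334
```

Call:
send_rows:
  plan:
    - {"linear": [0,0,-0.003],"delta_rot": [0,0,0],"fingers": 0.02}
    - {"linear": [0,0,0],"delta_rot": [0,0,0],"fingers": 0.02}

```text
clock: 7.3
position: [0.6086, 0.2847, 0.2838]
ee_rot: [-0.005, 0.997, -0.08, -0.003]
contact_force: [-2.5, 0.3, 0.0]
width: 0.033
```

```bash
python3 -c "
from h import *
st(); shot('scene','m1.png',(270,90,350,180),6)
print([(q['p'],q['extent']) for q in manip.find_in('lock_pin','scene')])"
```

```text
t 7.3 pos [0.6086 0.2847 0.2838] F [-2.5  0.3  0. ] w 0.033
[[ 0.987 -0.16  -0.006]
 [-0.16  -0.987  0.01 ]
 [-0.007 -0.009 -1.   ]]
[]
```

Call:
send_rows:
  plan:
    - {"linear": [0,0,-0.003],"delta_rot": [0,0,0],"fingers": 0.02}
    - {"linear": [0,0,-0.003],"delta_rot": [0,0,0],"fingers": 0.02}
    - {"linear": [0,0,0],"delta_rot": [0,0,0],"fingers": 0.02}

```text
clock: 7.65
position: [0.6086, 0.2847, 0.2838]
ee_rot: [-0.003, 0.997, -0.08, -0.005]
contact_force: [-4.1, 1.0, -2.1]
width: 0.0334
```

View pics/m1.png

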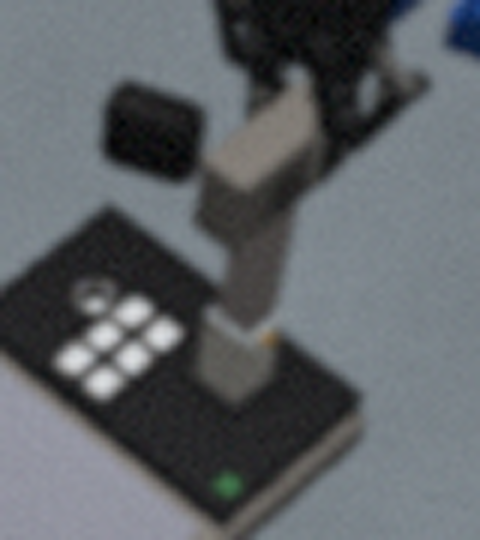

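Call:
send_rows:
  plan:
    - {"linear": [0,0,0],"delta_rot": [0,0,0],"fingers": 0.07}
    - {"linear": [0,0,0],"delta_rot": [0,0,0],"fingers": 0.07}
    - {"linear": [0,0,0],"delta_rot": [0,0,0],"fingers": 0.07}
    - {"linear": [0,0,0],"delta_rot": [0,0,0],"fingers": 0.07}
    - {"linear": [0,0,-0.02],"delta_rot": [0,0,0],"fingers": 0.07}
    - {"linear": [0,0,-0.03],"delta_rot": [0,0,0],"fingers": 0.07}
    - {"linear": [0,0,-0.03],"delta_rot": [0,0,0],"fingers": 0.05}
    - {"linear": [0,0,-0.01],"delta_rot": [0,0,-6.7],"fingers": 0.04}
    - {"linear": [0,0,0],"delta_rot": [0,0,-6.7],"fingers": 0.04}
    - {"linear": [0,0,0],"delta_rot": [0,0,-6.7],"fingers": 0.04}
    - {"linear": [0,0,0],"delta_rot": [0,0,-6.7],"fingers": 0.04}
    - {"linear": [0,0,0],"delta_rot": [0,0,-6.7],"fingers": 0.04}

```text
clock: 8.65
position: [0.6097, 0.2805, 0.4058]
ee_rot: [-0.004, 0.975, 0.223, 0.014]
contact_force: [0.1, 0.0, -0.7]
width: 0.0403
```

Call:
send_rows:
  plan:
    - {"linear": [0,0,0],"delta_rot": [0,0,-6.7],"fingers": 0.04}
    - {"linear": [0,0,0],"delta_rot": [0,0,-6.7],"fingers": 0.04}
    - {"linear": [0,0,0],"delta_rot": [0,0,-6.7],"fingers": 0.04}
    - {"linear": [0,0,0],"delta_rot": [0,0,-6.7],"fingers": 0.04}
    - {"linear": [0,0,0],"delta_rot": [0,0,-6.7],"fingers": 0.04}
    - {"linear": [0,0,0],"delta_rot": [0,0,-6.7],"fingers": 0.04}
    - {"linear": [0,0,0],"delta_rot": [0,0,-6.7],"fingers": 0.04}
    - {"linear": [0,0,0],"delta_rot": [0,0,0],"fingers": 0.04}
    - {"linear": [0,0,0],"delta_rot": [0,0,0],"fingers": 0.04}

```text
clock: 9.4
position: [0.6086, 0.2778, 0.425]
ee_rot: [0.007, 0.793, 0.609, 0.027]
contact_force: [-0.2, 0.8, 0.3]
width: 0.04
```

```bash
python3 go.py .5948 -.3462 .20 70.65
```

```text
t 9.4 pos [0.6086 0.2778 0.425 ] F [-0.2  0.8  0.3] w 0.04
[[ 0.257  0.965  0.052]
 [ 0.966 -0.259  0.021]
 [ 0.034  0.044 -0.998]]
yaw 75.08 rot [ 2.47 -2.04  4.38] shift after [-0.5933  0.1937  0.225 ] q6 -0.987
```

Call:
send_rows:
  plan:
    - {"linear": [0,0,0],"delta_rot": [2.5,-2.0,4.4],"fingers": 0.04}
    - {"linear": [-0.035,0.0115,0.0132],"delta_rot": [0,0,0],"fingers": 0.04}
    - {"linear": [-0.035,0.0115,0.0132],"delta_rot": [0,0,0],"fingers": 0.04}
    - {"linear": [-0.035,0.0115,0.0132],"delta_rot": [0,0,0],"fingers": 0.04}
    - {"linear": [-0.035,0.0115,0.0132],"delta_rot": [0,0,0],"fingers": 0.04}
    - {"linear": [-0.035,0.0115,0.0132],"delta_rot": [0,0,0],"fingers": 0.04}
    - {"linear": [-0.035,0.0115,0.0132],"delta_rot": [0,0,0],"fingers": 0.04}
    - {"linear": [-0.035,0.0115,0.0132],"delta_rot": [0,0,0],"fingers": 0.04}
    - {"linear": [-0.035,0.0115,0.0132],"delta_rot": [0,0,0],"fingers": 0.04}
    - {"linear": [-0.035,0.0115,0.0132],"delta_rot": [0,0,0],"fingers": 0.04}
    - {"linear": [-0.035,0.0115,0.0132],"delta_rot": [0,0,0],"fingers": 0.04}
    - {"linear": [-0.035,0.0115,0.0132],"delta_rot": [0,0,0],"fingers": 0.04}

```text
clock: 10.4
position: [0.5978, -0.1345, 0.284]
ee_rot: [0.005, 0.823, 0.568, 0.011]
contact_force: [0.3, 0.3, 0.1]
width: 0.0398
```

Call:
send_rows:
  plan:
    - {"linear": [-0.035,0.0115,0.0132],"delta_rot": [0,0,0],"fingers": 0.04}
    - {"linear": [-0.035,0.0115,0.0132],"delta_rot": [0,0,0],"fingers": 0.04}
    - {"linear": [-0.035,0.0115,0.0132],"delta_rot": [0,0,0],"fingers": 0.04}
    - {"linear": [-0.035,0.0115,0.0132],"delta_rot": [0,0,0],"fingers": 0.04}
    - {"linear": [-0.035,0.0115,0.0132],"delta_rot": [0,0,0],"fingers": 0.04}
    - {"linear": [-0.018,0.005,0.006],"delta_rot": [0,0,0],"fingers": 0.04}
    - {"linear": [0,0,0],"delta_rot": [0,0,0],"fingers": 0.04}
    - {"linear": [0,0,0],"delta_rot": [0,0,0],"fingers": 0.04}

```text
clock: 11.07
position: [0.5842, -0.3574, 0.2097]
ee_rot: [0.008, 0.832, 0.554, 0.011]
contact_force: [0.7, 0.3, -0.1]
width: 0.0399
```

```bash
python3 go.py .5948 -.3462 .055 70.65
```

```text
t 11.07 pos [ 0.5842 -0.3574  0.2097] F [ 0.7  0.3 -0.1] w 0.0399
[[ 0.385  0.922  0.028]
 [ 0.923 -0.385 -0.002]
 [ 0.009  0.026 -1.   ]]
yaw 67.35 rot [ 1.52 -0.48 -3.31] shift after [0.0141 0.0063 0.1547] q6 -1.838
```

Call:
send_rows:
  plan:
    - {"linear": [0,0,0],"delta_rot": [1.5,-0.5,-3.3],"fingers": 0.04}
    - {"linear": [0.014,0.006,0],"delta_rot": [0,0,0],"fingers": 0.04}
    - {"linear": [0,0,0.03],"delta_rot": [0,0,0],"fingers": 0.04}
    - {"linear": [0,0,0.03],"delta_rot": [0,0,0],"fingers": 0.04}
    - {"linear": [0,0,0.015],"delta_rot": [0,0,0],"fingers": 0.04}
    - {"linear": [0,0,0],"delta_rot": [0,0,0],"fingers": 0.04}
    - {"linear": [0,0,0],"delta_rot": [0,0,0],"fingers": 0.04}

```text
clock: 11.65
position: [0.6033, -0.3351, 0.1416]
ee_rot: [0.005, 0.818, 0.576, 0.006]
contact_force: [-0.0, 0.1, 0.3]
width: 0.04
```

```bash
python3 go.py .5948 -.3462 .055 70.65
```

```text
t 11.65 pos [ 0.6033 -0.3351  0.1416] F [-0.   0.1  0.3] w 0.04
[[ 0.337  0.941  0.015]
 [ 0.942 -0.337 -0.002]
 [ 0.003  0.015 -1.   ]]
yaw 70.31 rot [ 0.88 -0.17 -0.34] shift after [-0.0133 -0.0043  0.0866] q6 -1.841
```

Call:
send_rows:
  plan:
    - {"linear": [-0.004,-0.0012,0],"delta_rot": [0.8,0,-0.3],"fingers": 0.04}
    - {"linear": [-0.004,-0.0012,0],"delta_rot": [0,0,0],"fingers": 0.04}
    - {"linear": [-0.003,-0.001,0],"delta_rot": [0,0,0],"fingers": 0.04}
    - {"linear": [-0.001,0,0],"delta_rot": [0,0,0],"fingers": 0.04}
    - {"linear": [0,0,0],"delta_rot": [0,0,0],"fingers": 0.04}
    - {"linear": [0,0,0.02],"delta_rot": [0,0,0],"fingers": 0.04}
    - {"linear": [0,0,0],"delta_rot": [0,0,0],"fingers": 0.04}
    - {"linear": [0,0,0],"delta_rot": [0,0,0],"fingers": 0.04}

```text
clock: 12.32
position: [0.6005, -0.3465, 0.1315]
ee_rot: [0.007, 0.816, 0.578, 0.004]
contact_force: [-0.2, -0.9, 0.4]
width: 0.0399
```

```bash
python3 go.py .5948 -.3462 .055 70.65
```

```text
t 12.32 pos [ 0.6005 -0.3465  0.1315] F [-0.2 -0.9  0.4] w 0.0399
[[ 0.332  0.943  0.015]
 [ 0.943 -0.332 -0.006]
 [-0.     0.016 -1.   ]]
yaw 70.58 rot [ 0.92  0.02 -0.07] shift after [-0.0016 -0.0055  0.0765] q6 -1.859
```

Call:
send_rows:
  plan:
    - {"linear": [0,-0.002,0.01],"delta_rot": [0.5,0,0],"fingers": 0.04}
    - {"linear": [0,-0.002,0.015],"delta_rot": [0.4,0,0],"fingers": 0.04}
    - {"linear": [-0.001,-0.001,0.015],"delta_rot": [0,0,0],"fingers": 0.04}
    - {"linear": [0,0,0.015],"delta_rot": [0,0,0],"fingers": 0.04}
    - {"linear": [0,0,0.012],"delta_rot": [0,0,0],"fingers": 0.04}
    - {"linear": [0,0,0.007],"delta_rot": [0,0,0],"fingers": 0.04}
    - {"linear": [0,0,0.003],"delta_rot": [0,0,0],"fingers": 0.04}
    - {"linear": [0,0,0],"delta_rot": [0,0,0],"fingers": 0.04}
    - {"linear": [0,0,0],"delta_rot": [0,0,0],"fingers": 0.04}

```text
clock: 13.07
position: [0.5948, -0.3463, 0.0484]
ee_rot: [-0.001, 0.817, 0.577, -0.001]
contact_force: [-0.1, -0.1, 0.3]
width: 0.0399
```

```bash
python3 go.py .5948 -.3462 .055 70.65; python3 -c "
from h import *
shot('scene','b1.png',(150,215,280,325),5)"
```

```text
t 13.07 pos [ 0.5948 -0.3463  0.0484] F [-0.1 -0.1  0.3] w 0.0399
[[ 0.334  0.943 -0.003]
 [ 0.943 -0.334  0.   ]
 [-0.    -0.003 -1.   ]]
yaw 70.52 rot [-0.15  0.03 -0.13] shift after [ 0.0002 -0.     -0.0066] q6 -1.858
```

View pics/b1.png

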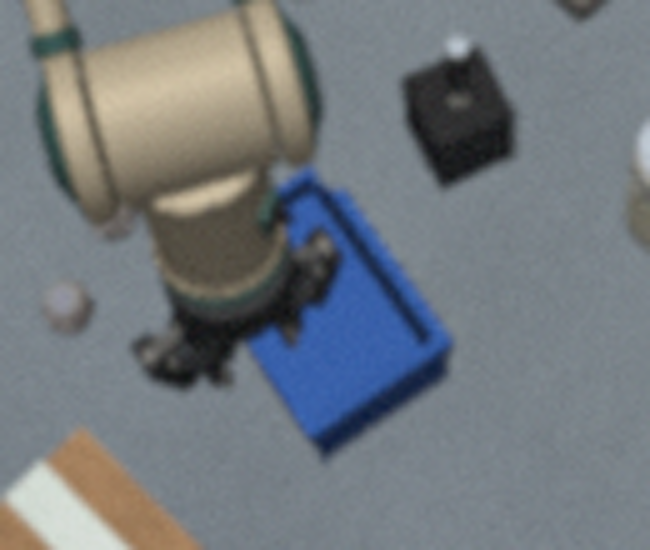

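Call:
send_rows:
  plan:
    - {"linear": [0,0,0],"delta_rot": [0,0,0],"fingers": 0.0}
    - {"linear": [0,0,0],"delta_rot": [0,0,0],"fingers": 0.0}
    - {"linear": [0,0,0],"delta_rot": [0,0,0],"fingers": 0.0}
    - {"linear": [0,0,0],"delta_rot": [0,0,0],"fingers": 0.0}
    - {"linear": [0,0,0],"delta_rot": [0,0,0],"fingers": 0.0}
    - {"linear": [0,0,0],"delta_rot": [0,0,0],"fingers": 0.0}
    - {"linear": [0,0,0],"delta_rot": [0,0,0],"fingers": 0.0}
  force: 70

```text
clock: 13.7
position: [0.596, -0.3472, 0.0514]
ee_rot: [0.001, 0.816, 0.577, -0.0]
contact_force: [0.1, 0.5, -1.4]
width: 0.008
```

Call:
send_rows:
  plan:
    - {"linear": [0,0,-0.005],"delta_rot": [0,0,0],"fingers": 0.0}
    - {"linear": [0,0,-0.015],"delta_rot": [0,0,0],"fingers": 0.0}
    - {"linear": [0,0,-0.025],"delta_rot": [0,0,0],"fingers": 0.0}
    - {"linear": [0,0,-0.03],"delta_rot": [0,0,0],"fingers": 0.0}
    - {"linear": [0,0,-0.03],"delta_rot": [0,0,0],"fingers": 0.0}
    - {"linear": [0,0,-0.03],"delta_rot": [0,0,0],"fingers": 0.0}
    - {"linear": [0,0,-0.025],"delta_rot": [0,0,0],"fingers": 0.0}
    - {"linear": [0,0,-0.015],"delta_rot": [0,0,0],"fingers": 0.0}
    - {"linear": [0,0,-0.005],"delta_rot": [0,0,0],"fingers": 0.0}
    - {"linear": [0,0,0],"delta_rot": [0,0,0],"fingers": 0.0}
    - {"linear": [0,0,0],"delta_rot": [0,0,0],"fingers": 0.0}

```text
clock: 14.62
position: [0.5941, -0.3457, 0.2393]
ee_rot: [-0.001, 0.816, 0.577, -0.001]
contact_force: [0.4, 0.3, -1.8]
width: 0.008
```

```bash
python3 -c "
from fit import *
load()
n='top'
s=lambda y0,p:place(rect(-.105,.105,y0-.095,y0+.095,.06),*p)
P=(.5414,.1613,-.1717)
ov=[(place(rect(-.115,.115,-.175,.175,.05),*P),(0,0,255)),(s(-.07,P),(0,255,0))]
import sys
overlay('top',ov,'p1.png',(148,162,256,247),7)
c=np.cos(P[2]);print('pan',place([[0,-.07,.06],[.005,-.118,.06]],*P).round(4))
"; python3 go.py .5244 .042 .20 80.2
```

```text
pan [[0.5294 0.0923 0.06  ]
 [0.5262 0.0442 0.06  ]]
t 14.72 pos [ 0.5937 -0.3454  0.2381] F [-0.2 -0.5 -0.9] w 0.0081
[[ 0.333  0.943 -0.006]
 [ 0.943 -0.333  0.002]
 [-0.    -0.006 -1.   ]]
yaw 70.54 rot [-0.34 -0.01 -9.66] shift after [ 0.37   -0.1342  0.0381] q6 -1.858
```

View pics/p1.png

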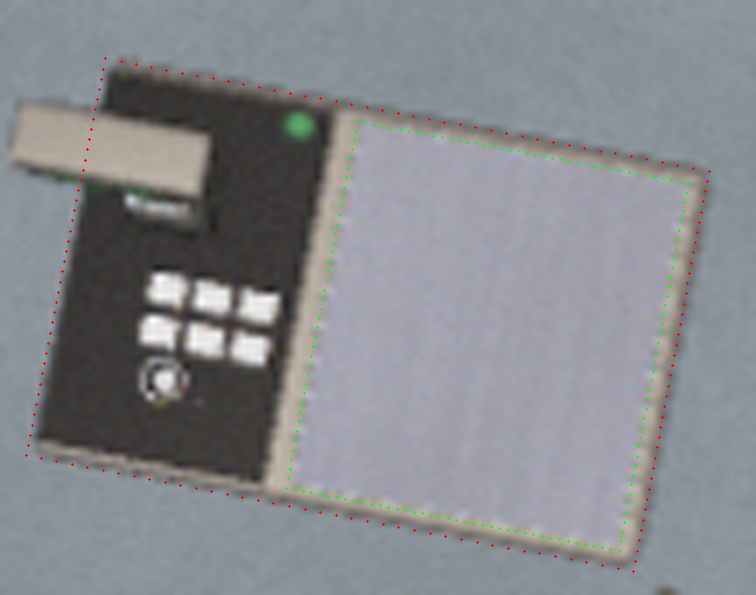

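Call:
send_rows:
  plan:
    - {"linear": [0,0,0],"delta_rot": [0,0,-5],"fingers": 0.0}
    - {"linear": [0,0,0],"delta_rot": [0,0,-4],"fingers": 0.0}
    - {"linear": [0,0,0],"delta_rot": [0,0,-0.6],"fingers": 0.0}
    - {"linear": [0.012,-0.0043,0],"delta_rot": [0,0,0],"fingers": 0.0}
    - {"linear": [0.024,-0.0086,0],"delta_rot": [0,0,0],"fingers": 0.0}
    - {"linear": [0.036,-0.0128,0],"delta_rot": [0,0,0],"fingers": 0.0}
    - {"linear": [0.036,-0.0128,0],"delta_rot": [0,0,0],"fingers": 0.0}
    - {"linear": [0.036,-0.0128,0],"delta_rot": [0,0,0],"fingers": 0.0}
    - {"linear": [0.036,-0.0128,0],"delta_rot": [0,0,0],"fingers": 0.0}
    - {"linear": [0.036,-0.0128,0],"delta_rot": [0,0,0],"fingers": 0.0}
    - {"linear": [0.036,-0.0128,0],"delta_rot": [0,0,0],"fingers": 0.0}
    - {"linear": [0.036,-0.0128,0],"delta_rot": [0,0,0],"fingers": 0.0}

```text
clock: 15.72
position: [0.533, -0.0322, 0.2245]
ee_rot: [-0.015, 0.772, 0.636, -0.007]
contact_force: [0.7, 0.3, -1.7]
width: 0.0084
```

Call:
send_rows:
  plan:
    - {"linear": [0.03,-0.0107,0],"delta_rot": [0,0,0],"fingers": 0.0}
    - {"linear": [0.02,-0.007,0],"delta_rot": [0,0,0],"fingers": 0.0}
    - {"linear": [0.01,-0.0036,0],"delta_rot": [0,0,0],"fingers": 0.0}
    - {"linear": [0.004,-0.0014,0],"delta_rot": [0,0,0],"fingers": 0.0}
    - {"linear": [0,0,0],"delta_rot": [0,0,0],"fingers": 0.0}
    - {"linear": [0,0,0],"delta_rot": [0,0,0],"fingers": 0.0}
    - {"linear": [0,0,0],"delta_rot": [0,0,0],"fingers": 0.0}

```text
clock: 16.3
position: [0.5119, 0.0503, 0.2227]
ee_rot: [-0.021, 0.771, 0.637, -0.009]
contact_force: [-0.2, 0.3, -1.8]
width: 0.0082
```

```bash
python3 go.py .5262 .0442 .125 80.2
```

```text
t 16.3 pos [0.5119 0.0503 0.2227] F [-0.2  0.3 -1.8] w 0.0082
[[ 0.189  0.981 -0.041]
 [ 0.982 -0.189  0.021]
 [ 0.013 -0.045 -0.999]]
yaw 79.09 rot [-2.55 -0.78 -1.1 ] shift after [-0.0036  0.0151  0.0977] q6 -1.437
```

Call:
send_rows:
  plan:
    - {"linear": [0,0,0],"delta_rot": [-1.2,-0.4,-0.5],"fingers": 0.0}
    - {"linear": [0,0,0],"delta_rot": [-1.0,-0.3,-0.5],"fingers": 0.0}
    - {"linear": [-0.002,0.006,0],"delta_rot": [-0.3,0,0],"fingers": 0.0}
    - {"linear": [-0.001,0.006,0],"delta_rot": [0,0,0],"fingers": 0.0}
    - {"linear": [0,0.003,0.008],"delta_rot": [0,0,0],"fingers": 0.0}
    - {"linear": [0,0,0.016],"delta_rot": [0,0,0],"fingers": 0.0}
    - {"linear": [0,0,0.016],"delta_rot": [0,0,0],"fingers": 0.0}
    - {"linear": [0,0,0.008],"delta_rot": [0,0,0],"fingers": 0.0}
    - {"linear": [0,0,0.003],"delta_rot": [0,0,0],"fingers": 0.0}
    - {"linear": [0,0,0],"delta_rot": [0,0,0],"fingers": 0.0}
    - {"linear": [0,0,0],"delta_rot": [0,0,0],"fingers": 0.0}
    - {"linear": [0,0,0],"delta_rot": [0,0,0],"fingers": 0.0}

```text
clock: 17.3
position: [0.5322, 0.038, 0.1682]
ee_rot: [0.003, 0.768, 0.641, 0.002]
contact_force: [0.2, 0.4, -1.8]
width: 0.0081
```

```bash
python3 go.py .5262 .0442 .115 80.2; python3 -c "
from fit import *
load()
s=manip.get_state(); x,y,z=s['position']
rect0=rect(-.08,.08,-.0525,.0525,z+.0086)
yw=-.1717;P0=[x-.005*np.cos(yw)+ -.048*-np.sin(yw)*-1*-1, y, yw]
c0=np.array([x,y])-place([[.005,-.048,0]],0,0,yw)[0,:2]
m=lambda p:place(np.vstack([rect(-.08,.08,-.0525,.0525,z+.009)[40:120],rect(-.08,.08,-.0525,.0525,z-.021)[120:]]),*p)
p,v=fit(m,[*c0,yw],[.012,.012,.05]);print('expected',c0.round(4),'fit',p.round(4),v)
overlay('scene',[(m([*c0,yw]),(0,0,255)),(m(p),(0,255,0))],'b2.png',(200,100,340,225),5)
"
```

```text
t 17.3 pos [0.5322 0.038  0.1682] F [ 0.2  0.4 -1.8] w 0.0081
[[ 0.179  0.984  0.007]
 [ 0.984 -0.179 -0.003]
 [-0.001  0.007 -1.   ]]
yaw 79.68 rot [ 0.41  0.07 -0.52] shift after [ 0.0051 -0.0069  0.0532] q6 -1.447
expected [0.5356 0.0862] fit [ 0.5336  0.0759 -0.1992] 382.89129638671875
```

View pics/b2.png

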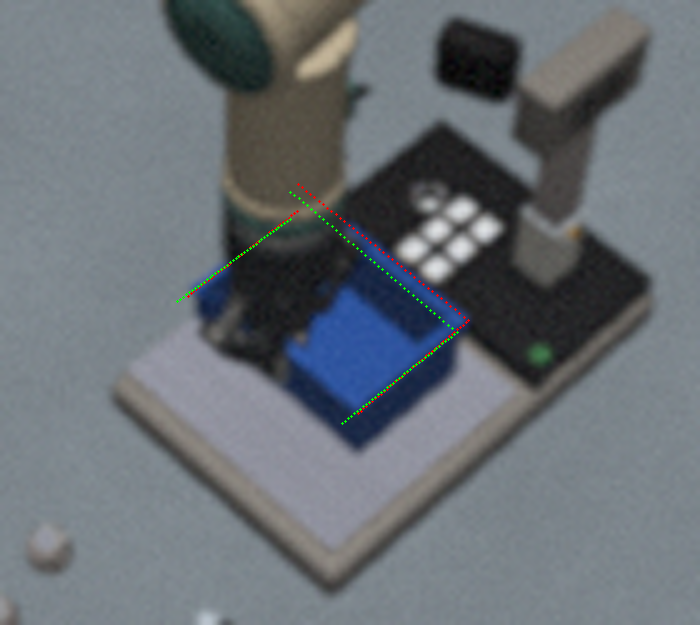

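Call:
send_rows:
  plan:
    - {"linear": [0.002,-0.002,0],"delta_rot": [0.4,0,-0.5],"fingers": 0.0}
    - {"linear": [0.002,-0.003,0],"delta_rot": [0,0,0],"fingers": 0.0}
    - {"linear": [0.001,-0.002,0.005],"delta_rot": [0,0,0],"fingers": 0.0}
    - {"linear": [0,0,0.01],"delta_rot": [0,0,0],"fingers": 0.0}
    - {"linear": [0,0,0.01],"delta_rot": [0,0,0],"fingers": 0.0}
    - {"linear": [0,0,0.008],"delta_rot": [0,0,0],"fingers": 0.0}
    - {"linear": [0,0,0.004],"delta_rot": [0,0,0],"fingers": 0.0}
    - {"linear": [0,0,0.002],"delta_rot": [0,0,0],"fingers": 0.0}
    - {"linear": [0,0,0],"delta_rot": [0,0,0],"fingers": 0.0}
    - {"linear": [0,0,0],"delta_rot": [0,0,0],"fingers": 0.0}
    - {"linear": [0,0,0],"delta_rot": [0,0,0],"fingers": 0.0}

```text
clock: 18.32
position: [0.5259, 0.0455, 0.1272]
ee_rot: [0.001, 0.764, 0.645, 0.001]
contact_force: [0.5, 0.4, -1.2]
width: 0.0086
```

```bash
python3 go.py .5262 .0442 .112 80.2
```

```text
t 18.32 pos [0.5259 0.0455 0.1272] F [ 0.5  0.4 -1.2] w 0.0086
[[ 0.168  0.986  0.003]
 [ 0.986 -0.168 -0.001]
 [-0.001  0.003 -1.   ]]
yaw 80.3 rot [0.19 0.04 0.1 ] shift after [-0.0012  0.0005  0.0152] q6 -1.446
```

Go down slowly to about 0.113, watching force, then release.

Call:
send_rows:
  plan:
    - {"linear": [-0.001,0,0.003],"delta_rot": [0,0,0],"fingers": 0.0}
    - {"linear": [0,0,0.004],"delta_rot": [0,0,0],"fingers": 0.0}
    - {"linear": [0,0,0.003],"delta_rot": [0,0,0],"fingers": 0.0}
    - {"linear": [0,0,0.002],"delta_rot": [0,0,0],"fingers": 0.0}
    - {"linear": [0,0,0],"delta_rot": [0,0,0],"fingers": 0.0}
    - {"linear": [0,0,0],"delta_rot": [0,0,0],"fingers": 0.0}

```text
clock: 18.82
position: [0.5268, 0.0442, 0.115]
ee_rot: [0.002, 0.764, 0.645, 0.002]
contact_force: [-0.7, -0.7, -1.4]
width: 0.0083
```

Call:
send_rows:
  plan:
    - {"linear": [0,0,0.001],"delta_rot": [0,0,0],"fingers": 0.0}
    - {"linear": [0,0,0.001],"delta_rot": [0,0,0],"fingers": 0.0}
    - {"linear": [0,0,0],"delta_rot": [0,0,0],"fingers": 0.0}

```text
clock: 19.07
position: [0.5269, 0.0442, 0.113]
ee_rot: [0.002, 0.764, 0.645, 0.002]
contact_force: [0.9, -0.4, -2.0]
width: 0.0078
```

Call:
send_rows:
  plan:
    - {"linear": [0,0,0.001],"delta_rot": [0,0,0],"fingers": 0.0}
    - {"linear": [0,0,0.001],"delta_rot": [0,0,0],"fingers": 0.0}
    - {"linear": [0,0,0],"delta_rot": [0,0,0],"fingers": 0.0}

```text
clock: 19.32
position: [0.5272, 0.0442, 0.111]
ee_rot: [0.003, 0.764, 0.645, 0.002]
contact_force: [0.1, -0.0, -1.9]
width: 0.0082
```

Call:
send_rows:
  plan:
    - {"linear": [0,0,0.001],"delta_rot": [0,0,0],"fingers": 0.0}
    - {"linear": [0,0,0],"delta_rot": [0,0,0],"fingers": 0.0}

```text
clock: 19.48
position: [0.5274, 0.0441, 0.1106]
ee_rot: [0.003, 0.764, 0.645, 0.002]
contact_force: [-0.9, -0.4, 1.3]
width: 0.0082
```

Call:
send_rows:
  plan:
    - {"linear": [0,0,0],"delta_rot": [0,0,0],"fingers": 0.035}
    - {"linear": [0,0,0],"delta_rot": [0,0,0],"fingers": 0.035}
    - {"linear": [0,0,0],"delta_rot": [0,0,0],"fingers": 0.035}
    - {"linear": [0,0,0],"delta_rot": [0,0,0],"fingers": 0.035}
    - {"linear": [0,0,-0.01],"delta_rot": [0,0,0],"fingers": 0.035}
    - {"linear": [0,0,-0.02],"delta_rot": [0,0,0],"fingers": 0.035}
    - {"linear": [0,0,-0.035],"delta_rot": [0,0,0],"fingers": 0.035}
    - {"linear": [0,0,-0.035],"delta_rot": [0,0,0],"fingers": 0.05}
    - {"linear": [0,0,-0.025],"delta_rot": [0,0,0],"fingers": 0.05}
    - {"linear": [0,0,-0.01],"delta_rot": [0,0,0],"fingers": 0.05}
    - {"linear": [0,0,0],"delta_rot": [0,0,0],"fingers": 0.05}

```text
clock: 20.4
position: [0.5261, 0.0445, 0.2547]
ee_rot: [0.003, 0.765, 0.645, 0.003]
contact_force: [0.5, 0.2, -0.2]
width: 0.0499
```

Call:
send_rows:
  plan:
    - {"linear": [-0.01,0.006,0],"delta_rot": [0,0,0],"fingers": 0.05}
    - {"linear": [-0.02,0.012,0],"delta_rot": [0,0,0],"fingers": 0.05}
    - {"linear": [-0.03,0.018,0],"delta_rot": [0,0,0],"fingers": 0.05}
    - {"linear": [-0.03,0.018,0],"delta_rot": [0,0,0],"fingers": 0.05}
    - {"linear": [-0.03,0.018,0],"delta_rot": [0,0,0],"fingers": 0.05}
    - {"linear": [-0.025,0.016,0],"delta_rot": [0,0,0],"fingers": 0.05}
    - {"linear": [-0.015,0.01,0],"delta_rot": [0,0,0],"fingers": 0.05}
    - {"linear": [-0.008,0.005,0],"delta_rot": [0,0,0],"fingers": 0.05}
    - {"linear": [0,0,0],"delta_rot": [0,0,0],"fingers": 0.05}
    - {"linear": [0,0,0],"delta_rot": [0,0,0],"fingers": 0.05}
    - {"linear": [0,0,0],"delta_rot": [0,0,0],"fingers": 0.05}

```text
clock: 21.32
position: [0.598, -0.1506, 0.2454]
ee_rot: [-0.003, 0.764, 0.646, -0.002]
contact_force: [-1.1, -0.1, -0.0]
width: 0.0498
```

```bash
python3 go.py .6022 -.1433 .112 80.2; python3 -c "
from fit import *
load()
yw=-.1717
H=.06
m=lambda p:place(np.vstack([rect(-.08,.08,-.0525,.0525,.12)[:120],rect(-.08,.08,-.0525,.0525,.09)[120:]]),*p)
for cs in (('scene','top'),('scene',),('top',)):
  p,v=fit(m,[.529,.092,yw],[.012,.012,.05],cs);print(cs,p.round(4),v)
p,v=fit(m,[.529,.092,yw],[.012,.012,.05])
pan=place(rect(-.105,.105,-.165,.025,.06),.5414,.1613,yw)
overlay('top',[(m(p),(0,255,0)),(pan,(0,0,255))],'b3.png',(150,160,250,245),6)
"
```

```text
t 21.32 pos [ 0.598  -0.1506  0.2454] F [-1.1 -0.1 -0. ] w 0.0498
[[ 0.167  0.986 -0.007]
 [ 0.986 -0.167  0.003]
 [ 0.002 -0.007 -1.   ]]
yaw 80.41 rot [-0.42 -0.09  0.21] shift after [0.0079 0.0029 0.1334] q6 -1.763
('scene', 'top') [ 0.5298  0.0895 -0.1653] 396.0096435546875
('scene',) [ 0.5309  0.093  -0.2023] 149.56695556640625
('top',) [ 0.5293  0.0887 -0.1634] 254.43136596679688
```

View pics/b3.png

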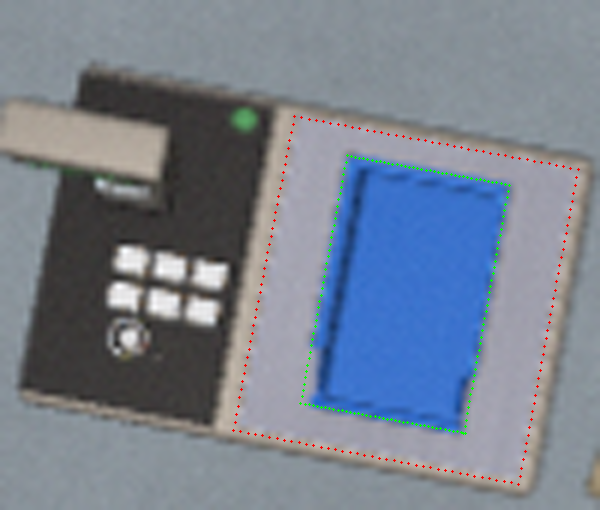

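```bash
python3 -c "
from h import *
print(at_z('top',[[279.0,189.25]],.14),at_z('scene',[[241.2,223.5]],.14))
im=manip.get_image('top').astype(int).min(2)
w=np.where(im[210:222,164:178]>120,im[210:222,164:178]-120,0); yy,xx=np.mgrid[210:222,164:178]
c=[(w*xx).sum()/w.sum(),(w*yy).sum()/w.sum()];print(c,at_z('top',[c,[170.67,216.17]],.055))
im=manip.get_image('scene').astype(int).min(2)
p=proj('scene',[[.5004,.276,.055]])[0];print(p)
u,v=p.astype(int);w=np.clip(im[v-5:v+6,u-6:u+6]-90,0,None);print(im[v-6:v+7,u-7:u+8])
"
```

```text
[[ 0.60474784 -0.14444798  0.14      ]] [[ 0.60430797 -0.13984147  0.14      ]]
[np.float64(172.5229097779877), np.float64(212.52527161076995)] [[0.51493311 0.26896499 0.055     ]
 [0.50043003 0.27598508 0.055     ]]
[284.74549599 140.45057025]
[[ 37  31  31  37  37  33  34  33  32  31  35  30  29  32  35]
 [ 34  37  30  39  36  33  40  38  40  39  33  33  34  29  36]
 [ 34  30  33  34  36  39  59  59  57  56  61  50  31  30  35]
 [ 36  34  34  38  38  63  81  79  68  74  86  81  52  34  33]
 [ 36  32  33  35  44  71  82  70  63  69  83  94  66  36  43]
 [ 27  37  33  35  48  63  77  91 109 105  89  86  69  61  96]
 [ 41  34  36  32  46  66  92 130 160 161 127  96  92 118 159]
 [ 35  35  35  34  37  55  82 119 157 156 122 107 135 173 200]
 [ 39  39  31  34  37  40  51  72  95 103  97 113 158 198 213]
 [ 34  34  36  36  37  30  33  41  64 101 126 131 139 167 187]
 [ 37  38  33  29  30  34  34  63 112 162 186 178 146 123 123]
 [ 41  31  35  38  32  39  55 105 158 198 214 207 170 116  74]
 [ 36  33  36  39  55  70  86 123 177 208 214 198 166 109  83]]
```

Call:
send_rows:
  plan:
    - {"linear": [0.002,0.001,0],"delta_rot": [-0.4,0,0.2],"fingers": 0.05}
    - {"linear": [0.004,0.001,0],"delta_rot": [0,0,0],"fingers": 0.05}
    - {"linear": [0.002,0.001,0],"delta_rot": [0,0,0],"fingers": 0.05}
    - {"linear": [0,0,0.01],"delta_rot": [0,0,0],"fingers": 0.05}
    - {"linear": [0,0,0.02],"delta_rot": [0,0,0],"fingers": 0.05}
    - {"linear": [0,0,0.01],"delta_rot": [0,0,0],"fingers": 0.05}
    - {"linear": [0,0,0],"delta_rot": [0,0,0],"fingers": 0.05}
    - {"linear": [0,0,0],"delta_rot": [0,0,0],"fingers": 0.05}

```text
clock: 22.18
position: [0.6034, -0.1377, 0.206]
ee_rot: [0.002, 0.763, 0.647, 0.002]
contact_force: [-0.1, 0.2, 0.7]
width: 0.0504
```

Call:
send_rows:
  plan:
    - {"linear": [-0.002,0.001,0.01],"delta_rot": [0,0,0],"fingers": 0.05}
    - {"linear": [-0.002,0,0.02],"delta_rot": [0,0,0],"fingers": 0.05}
    - {"linear": [0,0,0.02],"delta_rot": [0,0,0],"fingers": 0.05}
    - {"linear": [0,0,0.02],"delta_rot": [0,0,0],"fingers": 0.05}
    - {"linear": [0,0,0.012],"delta_rot": [0,0,0],"fingers": 0.05}
    - {"linear": [0,0,0.006],"delta_rot": [0,0,0],"fingers": 0.05}
    - {"linear": [0,0,0],"delta_rot": [0,0,0],"fingers": 0.05}
    - {"linear": [0,0,0],"delta_rot": [0,0,0],"fingers": 0.05}

```text
clock: 22.85
position: [0.6075, -0.1448, 0.1156]
ee_rot: [0.006, 0.763, 0.646, 0.004]
contact_force: [0.4, -0.5, 0.6]
width: 0.0501
```

```bash
python3 go.py .604 -.1425 .112 80.2
```

```text
t 22.85 pos [ 0.6075 -0.1448  0.1156] F [ 0.4 -0.5  0.6] w 0.0501
[[ 0.165  0.986  0.013]
 [ 0.986 -0.165 -0.003]
 [-0.001  0.014 -1.   ]]
yaw 80.52 rot [0.79 0.05 0.32] shift after [ 0.0016 -0.0039  0.0036] q6 -1.752
```

Call:
send_rows:
  plan:
    - {"linear": [0,-0.002,0.001],"delta_rot": [0.5,0,0.3],"fingers": 0.05}
    - {"linear": [0.001,-0.002,0.002],"delta_rot": [0.3,0,0],"fingers": 0.05}
    - {"linear": [0,0,0],"delta_rot": [0,0,0],"fingers": 0.05}
    - {"linear": [0,0,0],"delta_rot": [0,0,0],"fingers": 0.05}

```text
clock: 23.18
position: [0.6054, -0.1438, 0.1153]
ee_rot: [0.002, 0.765, 0.644, 0.001]
contact_force: [-0.3, -1.3, -0.4]
width: 0.05
```

Call:
send_rows:
  plan:
    - {"linear": [0,0,0],"delta_rot": [0,0,0],"fingers": 0.005}
    - {"linear": [0,0,0],"delta_rot": [0,0,0],"fingers": 0.005}
    - {"linear": [0,0,0],"delta_rot": [0,0,0],"fingers": 0.005}
    - {"linear": [0,0,0],"delta_rot": [0,0,0],"fingers": 0.005}
    - {"linear": [0,0,0],"delta_rot": [0,0,0],"fingers": 0.005}
    - {"linear": [0,0,0],"delta_rot": [0,0,0],"fingers": 0.005}
    - {"linear": [0,0,0],"delta_rot": [0,0,0],"fingers": 0.005}
  force: 40

```text
clock: 23.77
position: [0.606, -0.1438, 0.1169]
ee_rot: [0.003, 0.765, 0.644, 0.001]
contact_force: [-0.2, 0.3, -0.1]
width: 0.013
```

```bash
python3 go.py .604 -.1425 .112 80.2
```

```text
t 23.77 pos [ 0.606  -0.1438  0.1169] F [-0.2  0.3 -0.1] w 0.013
[[ 0.17   0.985  0.006]
 [ 0.985 -0.17  -0.003]
 [-0.002  0.007 -1.   ]]
yaw 80.19 rot [ 0.39  0.13 -0.01] shift after [ 0.0009 -0.0022  0.0049] q6 -1.743
```

Call:
send_rows:
  plan:
    - {"linear": [0,0,-0.005],"delta_rot": [0,0,0],"fingers": 0.005}
    - {"linear": [0,0,-0.015],"delta_rot": [0,0,0],"fingers": 0.005}
    - {"linear": [0,0,-0.025],"delta_rot": [0,0,0],"fingers": 0.005}
    - {"linear": [0,0,-0.03],"delta_rot": [0,0,0],"fingers": 0.005}
    - {"linear": [0,0,-0.03],"delta_rot": [0,0,0],"fingers": 0.005}
    - {"linear": [0,0,-0.03],"delta_rot": [0,0,0],"fingers": 0.005}
    - {"linear": [0,0,-0.025],"delta_rot": [0,0,0],"fingers": 0.005}
    - {"linear": [0,0,-0.01],"delta_rot": [0,0,0],"fingers": 0.005}
    - {"linear": [0,0,0],"delta_rot": [0,0,0],"fingers": 0.005}
    - {"linear": [0,0,0],"delta_rot": [0,0,0],"fingers": 0.005}
    - {"linear": [0,0,0],"delta_rot": [0,0,0],"fingers": 0.005}

```text
clock: 24.68
position: [0.6058, -0.143, 0.2954]
ee_rot: [0.004, 0.765, 0.644, 0.003]
contact_force: [-0.2, -0.4, -0.4]
width: 0.013
```

```bash
python3 go.py .5014 .275 .26 80.2
```

```text
t 24.68 pos [ 0.6058 -0.143   0.2954] F [-0.2 -0.4 -0.4] w 0.013
[[ 0.171  0.985  0.01 ]
 [ 0.985 -0.171 -0.002]
 [-0.001  0.01  -1.   ]]
yaw 80.16 rot [ 0.57  0.05 -0.04] shift after [ 0.3941 -0.174   0.0354] q6 -1.743
```

Call:
send_rows:
  plan:
    - {"linear": [0.012,-0.0053,0],"delta_rot": [0,0,0],"fingers": 0.005}
    - {"linear": [0.024,-0.0106,0],"delta_rot": [0,0,0],"fingers": 0.005}
    - {"linear": [0.034,-0.015,0],"delta_rot": [0,0,0],"fingers": 0.005}
    - {"linear": [0.034,-0.015,0],"delta_rot": [0,0,0],"fingers": 0.005}
    - {"linear": [0.034,-0.015,0],"delta_rot": [0,0,0],"fingers": 0.005}
    - {"linear": [0.034,-0.015,0],"delta_rot": [0,0,0],"fingers": 0.005}
    - {"linear": [0.034,-0.015,0],"delta_rot": [0,0,0],"fingers": 0.005}
    - {"linear": [0.034,-0.015,0],"delta_rot": [0,0,0],"fingers": 0.005}
    - {"linear": [0.034,-0.015,0],"delta_rot": [0,0,0],"fingers": 0.005}
    - {"linear": [0.034,-0.015,0],"delta_rot": [0,0,0],"fingers": 0.005}
    - {"linear": [0.034,-0.015,0],"delta_rot": [0,0,0],"fingers": 0.005}

```text
clock: 25.6
position: [0.5023, 0.2343, 0.2766]
ee_rot: [-0.007, 0.769, 0.639, -0.01]
contact_force: [-0.0, -0.7, -0.3]
width: 0.0129
```

Call:
send_rows:
  plan:
    - {"linear": [0.024,-0.0106,0],"delta_rot": [0,0,0],"fingers": 0.005}
    - {"linear": [0.014,-0.006,0],"delta_rot": [0,0,0],"fingers": 0.005}
    - {"linear": [0.006,-0.003,0],"delta_rot": [0,0,0],"fingers": 0.005}
    - {"linear": [0,0,0],"delta_rot": [0,0,0],"fingers": 0.005}
    - {"linear": [0,0,0],"delta_rot": [0,0,0],"fingers": 0.005}
    - {"linear": [0,0,0],"delta_rot": [0,0,0],"fingers": 0.005}

```text
clock: 26.1
position: [0.4796, 0.2915, 0.2692]
ee_rot: [-0.012, 0.765, 0.643, -0.017]
contact_force: [-0.3, 0.9, -0.0]
width: 0.0127
```

```bash
python3 go.py .5014 .275 .20 80.2
```

```text
t 26.1 pos [0.4796 0.2915 0.2692] F [-0.3  0.9 -0. ] w 0.0127
[[ 0.172  0.984 -0.041]
 [ 0.985 -0.172 -0.003]
 [-0.01  -0.04  -0.999]]
yaw 80.1 rot [-2.3   0.57 -0.11] shift after [-0.0125  0.0243  0.0692] q6 -0.986
```

Call:
send_rows:
  plan:
    - {"linear": [-0.003,0.005,0],"delta_rot": [-1.2,0.3,0],"fingers": 0.005}
    - {"linear": [-0.004,0.009,0],"delta_rot": [-1,0.3,0],"fingers": 0.005}
    - {"linear": [-0.003,0.006,0],"delta_rot": [-0.1,0,0],"fingers": 0.005}
    - {"linear": [-0.001,0.003,0.01],"delta_rot": [0,0,0],"fingers": 0.005}
    - {"linear": [0,0,0.02],"delta_rot": [0,0,0],"fingers": 0.005}
    - {"linear": [0,0,0.02],"delta_rot": [0,0,0],"fingers": 0.005}
    - {"linear": [0,0,0.01],"delta_rot": [0,0,0],"fingers": 0.005}
    - {"linear": [0,0,0.004],"delta_rot": [0,0,0],"fingers": 0.005}
    - {"linear": [0,0,0],"delta_rot": [0,0,0],"fingers": 0.005}
    - {"linear": [0,0,0],"delta_rot": [0,0,0],"fingers": 0.005}
    - {"linear": [0,0,0],"delta_rot": [0,0,0],"fingers": 0.005}

```text
clock: 27.02
position: [0.5085, 0.2651, 0.201]
ee_rot: [0.003, 0.77, 0.638, 0.003]
contact_force: [1.2, 0.3, -0.3]
width: 0.0129
```

```bash
python3 go.py .5014 .275 .18 80.2; python3 -c "
from fit import *
load()
s=manip.get_state();x,y,z=s['position']
print(proj('scene',[[x-.001,y,z-.112],[.5004,.276,.055]]),proj('scene',[[.5004,.276,.055],[.5104,.276,.055],[.5004,.286,.055]]))
overlay('scene',[([[.5004,.276,.055]],(0,0,255)),([[x-.0015,y+.001,z-.112]],(0,255,0))],'z1.png',(255,110,325,165),11)"
```

```text
t 27.02 pos [0.5085 0.2651 0.201 ] F [ 1.2  0.3 -0.3] w 0.0129
[[ 0.186  0.983  0.009]
 [ 0.983 -0.186 -0.002]
 [ 0.     0.009 -1.   ]]
yaw 79.28 rot [ 0.51  0.   -0.92] shift after [ 0.0085 -0.0087  0.021 ] q6 -1.02
[[285.49251268 137.35826653]
 [284.74549599 140.45057025]] [[284.74549599 140.45057025]
 [286.9430682  141.67403902]
 [286.18742503 138.78584531]]
```

View pics/z1.png

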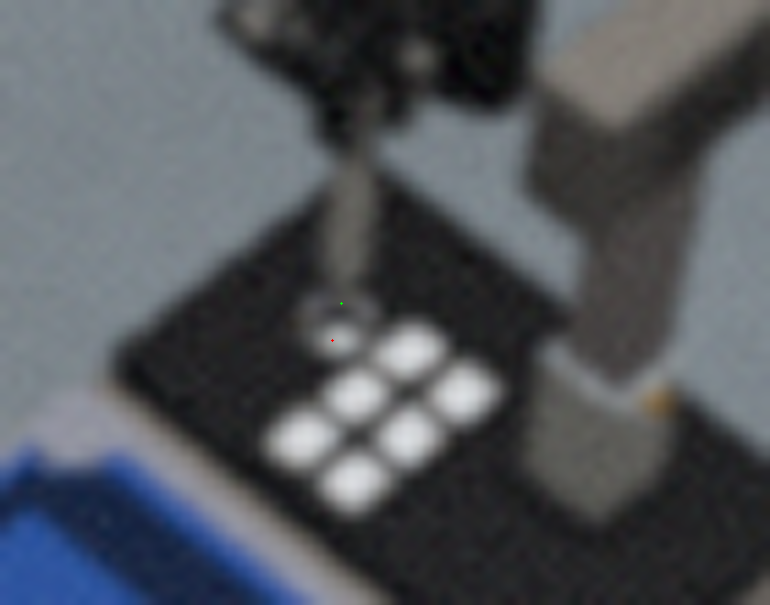

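Call:
send_rows:
  plan:
    - {"linear": [0.003,-0.002,0],"delta_rot": [0.3,0,-0.5],"fingers": 0.005}
    - {"linear": [0.004,-0.003,0],"delta_rot": [0.2,0,-0.4],"fingers": 0.005}
    - {"linear": [0.002,-0.002,0],"delta_rot": [0,0,0],"fingers": 0.005}
    - {"linear": [0.001,-0.001,0],"delta_rot": [0,0,0],"fingers": 0.005}
    - {"linear": [0,0,0.004],"delta_rot": [0,0,0],"fingers": 0.005}
    - {"linear": [0,0,0.006],"delta_rot": [0,0,0],"fingers": 0.005}
    - {"linear": [0,0,0.002],"delta_rot": [0,0,0],"fingers": 0.005}
    - {"linear": [0,0,0],"delta_rot": [0,0,0],"fingers": 0.005}
    - {"linear": [0,0,0],"delta_rot": [0,0,0],"fingers": 0.005}

```text
clock: 27.87
position: [0.5025, 0.2793, 0.1904]
ee_rot: [0.0, 0.764, 0.645, 0.002]
contact_force: [-1.0, -0.1, -0.3]
width: 0.0128
```

```bash
python3 go.py .5025 .276 .165 80.2
```

```text
t 27.87 pos [0.5025 0.2793 0.1904] F [-1.  -0.1 -0.3] w 0.0128
[[ 0.167  0.986  0.004]
 [ 0.986 -0.167  0.002]
 [ 0.003  0.004 -1.   ]]
yaw 80.4 rot [ 0.22 -0.18  0.2 ] shift after [-0.0033  0.0006  0.0254] q6 -1.017
```

Call:
send_rows:
  plan:
    - {"linear": [-0.001,0,0],"delta_rot": [0,0,0],"fingers": 0.005}
    - {"linear": [-0.0015,0,0],"delta_rot": [0,0,0],"fingers": 0.005}
    - {"linear": [-0.0005,0.0005,0.003],"delta_rot": [0,0,0],"fingers": 0.005}
    - {"linear": [0,0,0.006],"delta_rot": [0,0,0],"fingers": 0.005}
    - {"linear": [0,0,0.006],"delta_rot": [0,0,0],"fingers": 0.005}
    - {"linear": [0,0,0.003],"delta_rot": [0,0,0],"fingers": 0.005}
    - {"linear": [0,0,0.001],"delta_rot": [0,0,0],"fingers": 0.005}
    - {"linear": [0,0,0],"delta_rot": [0,0,0],"fingers": 0.005}
    - {"linear": [0,0,0],"delta_rot": [0,0,0],"fingers": 0.005}

```text
clock: 28.62
position: [0.5025, 0.2753, 0.1686]
ee_rot: [0.0, 0.764, 0.645, 0.002]
contact_force: [-0.1, 0.6, -0.1]
width: 0.0129
```

```bash
python3 go.py .5025 .276 .160 80.2
```

```text
t 28.62 pos [0.5025 0.2753 0.1686] F [-0.1  0.6 -0.1] w 0.0129
[[ 0.168  0.986  0.003]
 [ 0.986 -0.168  0.002]
 [ 0.002  0.003 -1.   ]]
yaw 80.35 rot [ 0.16 -0.13  0.15] shift after [ 0.0007 -0.0001  0.0086] q6 -1.023
```

Call:
send_rows:
  plan:
    - {"linear": [0,0,0.002],"delta_rot": [0,0,0],"fingers": 0.005}
    - {"linear": [0,0,0.002],"delta_rot": [0,0,0],"fingers": 0.005}
    - {"linear": [0,0,0.002],"delta_rot": [0,0,0],"fingers": 0.005}
    - {"linear": [0,0,0],"delta_rot": [0,0,0],"fingers": 0.005}

```text
clock: 28.95
position: [0.503, 0.2757, 0.1626]
ee_rot: [0.001, 0.764, 0.645, 0.003]
contact_force: [0.9, -0.2, 1.2]
width: 0.0129
```

Call:
send_rows:
  plan:
    - {"linear": [0,0,0.002],"delta_rot": [0,0,0],"fingers": 0.005}
    - {"linear": [0,0,0.001],"delta_rot": [0,0,0],"fingers": 0.005}

```text
clock: 29.12
position: [0.5031, 0.2757, 0.1601]
ee_rot: [0.001, 0.764, 0.645, 0.003]
contact_force: [0.0, -0.7, 1.9]
width: 0.0128
```

Call:
send_rows:
  plan:
    - {"linear": [0,0,0.002],"delta_rot": [0,0,0],"fingers": 0.005}
    - {"linear": [0,0,0.001],"delta_rot": [0,0,0],"fingers": 0.005}

```text
clock: 29.28
position: [0.5035, 0.2757, 0.1585]
ee_rot: [0.001, 0.764, 0.645, 0.003]
contact_force: [-1.6, -0.5, 8.9]
width: 0.0125
```

Call:
send_rows:
  plan:
    - {"linear": [0,0,0],"delta_rot": [0,0,0],"fingers": 0.005}
    - {"linear": [0,0,-0.005],"delta_rot": [0,0,0],"fingers": 0.005}
    - {"linear": [0,0,-0.015],"delta_rot": [0,0,0],"fingers": 0.005}
    - {"linear": [0,0,-0.025],"delta_rot": [0,0,0],"fingers": 0.005}
    - {"linear": [0,0,-0.03],"delta_rot": [0,0,0],"fingers": 0.005}
    - {"linear": [0,0,-0.03],"delta_rot": [0,0,0],"fingers": 0.005}
    - {"linear": [0,0,-0.02],"delta_rot": [0,0,0],"fingers": 0.005}
    - {"linear": [0,0,-0.01],"delta_rot": [0,0,0],"fingers": 0.005}
    - {"linear": [0,0,0],"delta_rot": [0,0,0],"fingers": 0.005}
    - {"linear": [0,0,0],"delta_rot": [0,0,0],"fingers": 0.005}

```text
clock: 30.12
position: [0.5022, 0.2753, 0.2984]
ee_rot: [0.001, 0.764, 0.645, 0.003]
contact_force: [0.0, 0.6, 0.0]
width: 0.0128
```

```bash
python3 go.py .606 -.1438 .26 80.2
```

```text
t 30.12 pos [0.5022 0.2753 0.2984] F [0.  0.6 0. ] w 0.0128
[[ 0.167  0.986  0.005]
 [ 0.986 -0.167  0.002]
 [ 0.003  0.004 -1.   ]]
yaw 80.36 rot [ 0.24 -0.17  0.16] shift after [-0.3953  0.1736  0.0384] q6 -1.023
```

Call:
send_rows:
  plan:
    - {"linear": [-0.012,0.0053,0],"delta_rot": [0,0,0],"fingers": 0.005}
    - {"linear": [-0.024,0.0106,0],"delta_rot": [0,0,0],"fingers": 0.005}
    - {"linear": [-0.034,0.015,0],"delta_rot": [0,0,0],"fingers": 0.005}
    - {"linear": [-0.034,0.015,0],"delta_rot": [0,0,0],"fingers": 0.005}
    - {"linear": [-0.034,0.015,0],"delta_rot": [0,0,0],"fingers": 0.005}
    - {"linear": [-0.034,0.015,0],"delta_rot": [0,0,0],"fingers": 0.005}
    - {"linear": [-0.034,0.015,0],"delta_rot": [0,0,0],"fingers": 0.005}
    - {"linear": [-0.034,0.015,0],"delta_rot": [0,0,0],"fingers": 0.005}
    - {"linear": [-0.034,0.015,0],"delta_rot": [0,0,0],"fingers": 0.005}
    - {"linear": [-0.034,0.015,0],"delta_rot": [0,0,0],"fingers": 0.005}

```text
clock: 30.95
position: [0.5809, -0.0649, 0.2821]
ee_rot: [-0.007, 0.76, 0.65, -0.007]
contact_force: [0.3, 0.8, -1.4]
width: 0.0127
```

Call:
send_rows:
  plan:
    - {"linear": [-0.026,0.0115,0],"delta_rot": [0,0,0],"fingers": 0.005}
    - {"linear": [-0.018,0.008,0],"delta_rot": [0,0,0],"fingers": 0.005}
    - {"linear": [-0.01,0.0045,0],"delta_rot": [0,0,0],"fingers": 0.005}
    - {"linear": [-0.005,0.002,0],"delta_rot": [0,0,0],"fingers": 0.005}
    - {"linear": [0,0,0],"delta_rot": [0,0,0],"fingers": 0.005}
    - {"linear": [0,0,0],"delta_rot": [0,0,0],"fingers": 0.005}
    - {"linear": [0,0,0],"delta_rot": [0,0,0],"fingers": 0.005}

```text
clock: 31.53
position: [0.5932, -0.1415, 0.2711]
ee_rot: [-0.013, 0.763, 0.646, -0.013]
contact_force: [0.1, -0.3, -0.5]
width: 0.0128
```

```bash
python3 go.py .606 -.1438 .22 80.2
```

```text
t 31.53 pos [ 0.5932 -0.1415  0.2711] F [ 0.1 -0.3 -0.5] w 0.0128
[[ 0.165  0.986 -0.037]
 [ 0.986 -0.165  0.003]
 [-0.004 -0.037 -0.999]]
yaw 80.48 rot [-2.14  0.21  0.28] shift after [-0.0001  0.013   0.0511] q6 -1.746
```

Call:
send_rows:
  plan:
    - {"linear": [0,0,0],"delta_rot": [-1,0,0.2],"fingers": 0.005}
    - {"linear": [0,0,0],"delta_rot": [-1,0.2,0],"fingers": 0.005}
    - {"linear": [0,0,0],"delta_rot": [-0.2,0,0],"fingers": 0.005}
    - {"linear": [0,0,0],"delta_rot": [0,0,0],"fingers": 0.005}
    - {"linear": [0,0.003,0],"delta_rot": [0,0,0],"fingers": 0.005}
    - {"linear": [0,0.004,0],"delta_rot": [0,0,0],"fingers": 0.005}
    - {"linear": [0,0.002,0],"delta_rot": [0,0,0],"fingers": 0.005}
    - {"linear": [0,0.001,0],"delta_rot": [0,0,0],"fingers": 0.005}
    - {"linear": [0,0,0],"delta_rot": [0,0,0],"fingers": 0.005}
    - {"linear": [0,0,0],"delta_rot": [0,0,0],"fingers": 0.005}

```text
clock: 32.37
position: [0.6039, -0.1372, 0.2731]
ee_rot: [0.002, 0.762, 0.647, 0.003]
contact_force: [0.2, 0.5, -0.6]
width: 0.0132
```

```bash
python3 go.py .606 -.1438 .20 80.2
```

```text
t 32.37 pos [ 0.6039 -0.1372  0.2731] F [ 0.2  0.5 -0.6] w 0.0132
[[ 0.162  0.987  0.008]
 [ 0.987 -0.162  0.   ]
 [ 0.001  0.008 -1.   ]]
yaw 80.7 rot [ 0.43 -0.09  0.5 ] shift after [-0.0061  0.0032  0.0731] q6 -1.746
```

Call:
send_rows:
  plan:
    - {"linear": [0,0,0],"delta_rot": [0.4,0,0.5],"fingers": 0.005}
    - {"linear": [-0.002,0.001,0],"delta_rot": [0,0,0],"fingers": 0.005}
    - {"linear": [-0.003,0.001,0.01],"delta_rot": [0,0,0],"fingers": 0.005}
    - {"linear": [-0.001,0.001,0.02],"delta_rot": [0,0,0],"fingers": 0.005}
    - {"linear": [0,0,0.02],"delta_rot": [0,0,0],"fingers": 0.005}
    - {"linear": [0,0,0.012],"delta_rot": [0,0,0],"fingers": 0.005}
    - {"linear": [0,0,0.006],"delta_rot": [0,0,0],"fingers": 0.005}
    - {"linear": [0,0,0.002],"delta_rot": [0,0,0],"fingers": 0.005}
    - {"linear": [0,0,0],"delta_rot": [0,0,0],"fingers": 0.005}
    - {"linear": [0,0,0],"delta_rot": [0,0,0],"fingers": 0.005}
    - {"linear": [0,0,0],"delta_rot": [0,0,0],"fingers": 0.005}

```text
clock: 33.28
position: [0.6064, -0.1465, 0.1978]
ee_rot: [-0.0, 0.766, 0.643, 0.0]
contact_force: [-0.2, -0.9, -0.5]
width: 0.0127
```

```bash
python3 go.py .606 -.1438 .178 80.2
```

```text
t 33.28 pos [ 0.6064 -0.1465  0.1978] F [-0.2 -0.9 -0.5] w 0.0127
[[ 0.173  0.985  0.   ]
 [ 0.985 -0.173  0.   ]
 [ 0.     0.    -1.   ]]
yaw 80.06 rot [ 0.01 -0.02 -0.14] shift after [ 0.0026 -0.0008  0.0198] q6 -1.746
```

Call:
send_rows:
  plan:
    - {"linear": [0.001,-0.0004,0],"delta_rot": [0,0,0],"fingers": 0.005}
    - {"linear": [0.001,-0.0004,0],"delta_rot": [0,0,0],"fingers": 0.005}
    - {"linear": [0.0005,0,0],"delta_rot": [0,0,0],"fingers": 0.005}
    - {"linear": [0,0,0.004],"delta_rot": [0,0,0],"fingers": 0.005}
    - {"linear": [0,0,0.008],"delta_rot": [0,0,0],"fingers": 0.005}
    - {"linear": [0,0,0.008],"delta_rot": [0,0,0],"fingers": 0.005}
    - {"linear": [0,0,0.003],"delta_rot": [0,0,0],"fingers": 0.005}
    - {"linear": [0,0,0],"delta_rot": [0,0,0],"fingers": 0.005}
    - {"linear": [0,0,0],"delta_rot": [0,0,0],"fingers": 0.005}

```text
clock: 34.03
position: [0.6073, -0.1438, 0.175]
ee_rot: [0.002, 0.766, 0.643, 0.002]
contact_force: [-0.4, 0.1, -0.1]
width: 0.013
```

```bash
python3 go.py .606 -.1438 .125 80.2
```

```text
t 34.03 pos [ 0.6073 -0.1438  0.175 ] F [-0.4  0.1 -0.1] w 0.013
[[ 0.172  0.985  0.005]
 [ 0.985 -0.172 -0.001]
 [-0.     0.005 -1.   ]]
yaw 80.09 rot [ 0.3   0.03 -0.11] shift after [-0.0002 -0.0013  0.05  ] q6 -1.742
```

Call:
send_rows:
  plan:
    - {"linear": [0,-0.0007,0],"delta_rot": [0.2,0,0],"fingers": 0.005}
    - {"linear": [0,-0.0006,0.002],"delta_rot": [0,0,0],"fingers": 0.005}
    - {"linear": [0,0,0.004],"delta_rot": [0,0,0],"fingers": 0.005}
    - {"linear": [0,0,0.005],"delta_rot": [0,0,0],"fingers": 0.005}
    - {"linear": [0,0,0.004],"delta_rot": [0,0,0],"fingers": 0.005}
    - {"linear": [0,0,0.002],"delta_rot": [0,0,0],"fingers": 0.005}
    - {"linear": [0,0,0],"delta_rot": [0,0,0],"fingers": 0.005}

```text
clock: 34.62
position: [0.606, -0.1437, 0.1562]
ee_rot: [0.001, 0.766, 0.643, 0.0]
contact_force: [1.1, 0.3, 0.3]
width: 0.0127
```

```bash
python3 go.py .606 -.1438 .125 80.2
```

```text
t 34.62 pos [ 0.606  -0.1437  0.1562] F [1.1 0.3 0.3] w 0.0127
[[ 0.172  0.985  0.001]
 [ 0.985 -0.172 -0.001]
 [-0.001  0.002 -1.   ]]
yaw 80.08 rot [ 0.09  0.03 -0.12] shift after [-0.0001 -0.      0.0312] q6 -1.742
```

Aligned; lower to the floor (TCP 0.117).

Call:
send_rows:
  plan:
    - {"linear": [0,0,0.004],"delta_rot": [0,0,0],"fingers": 0.005}
    - {"linear": [0,0,0.006],"delta_rot": [0,0,0],"fingers": 0.005}
    - {"linear": [0,0,0.008],"delta_rot": [0,0,0],"fingers": 0.005}
    - {"linear": [0,0,0.008],"delta_rot": [0,0,0],"fingers": 0.005}
    - {"linear": [0,0,0.006],"delta_rot": [0,0,0],"fingers": 0.005}
    - {"linear": [0,0,0.004],"delta_rot": [0,0,0],"fingers": 0.005}
    - {"linear": [0,0,0.001],"delta_rot": [0,0,0],"fingers": 0.005}
    - {"linear": [0,0,0],"delta_rot": [0,0,0],"fingers": 0.005}

```text
clock: 35.28
position: [0.6068, -0.1438, 0.1167]
ee_rot: [0.001, 0.766, 0.643, 0.001]
contact_force: [-1.6, 0.8, 2.7]
width: 0.0128
```

```bash
python3 go.py .606 -.1438 .117 80.2
```

```text
t 35.28 pos [ 0.6068 -0.1438  0.1167] F [-1.6  0.8  2.7] w 0.0128
[[ 0.172  0.985  0.003]
 [ 0.985 -0.172 -0.001]
 [-0.     0.003 -1.   ]]
yaw 80.07 rot [ 0.19  0.03 -0.13] shift after [-0.0002 -0.0008 -0.0003] q6 -1.742
```

Call:
send_rows:
  plan:
    - {"linear": [0,0,0],"delta_rot": [0,0,0],"fingers": 0.045}
    - {"linear": [0,0,0],"delta_rot": [0,0,0],"fingers": 0.045}
    - {"linear": [0,0,0],"delta_rot": [0,0,0],"fingers": 0.045}
    - {"linear": [0,0,0],"delta_rot": [0,0,0],"fingers": 0.045}
    - {"linear": [0,0,-0.01],"delta_rot": [0,0,0],"fingers": 0.045}
    - {"linear": [0,0,-0.025],"delta_rot": [0,0,0],"fingers": 0.045}
    - {"linear": [0,0,-0.035],"delta_rot": [0,0,0],"fingers": 0.045}
    - {"linear": [0,0,-0.035],"delta_rot": [0,0,0],"fingers": 0.055}
    - {"linear": [0,0,-0.01],"delta_rot": [0,0,6.8],"fingers": 0.055}
    - {"linear": [0,0,0],"delta_rot": [0,0,6.8],"fingers": 0.055}
    - {"linear": [0,0,0],"delta_rot": [0,0,6.8],"fingers": 0.055}
    - {"linear": [0,0,0],"delta_rot": [0,0,6.8],"fingers": 0.055}

```text
clock: 36.28
position: [0.6068, -0.144, 0.2413]
ee_rot: [0.002, 0.9, 0.436, 0.002]
contact_force: [-0.4, -0.2, 0.5]
width: 0.0551
```

Call:
send_rows:
  plan:
    - {"linear": [0,0,0],"delta_rot": [0,0,6.8],"fingers": 0.055}
    - {"linear": [0,0,0],"delta_rot": [0,0,6.8],"fingers": 0.055}
    - {"linear": [0,0,0],"delta_rot": [0,0,6.8],"fingers": 0.055}
    - {"linear": [0,0,0],"delta_rot": [0,0,6.8],"fingers": 0.055}
    - {"linear": [0,0,0],"delta_rot": [0,0,6.8],"fingers": 0.055}
    - {"linear": [0,0,0],"delta_rot": [0,0,6.8],"fingers": 0.055}
    - {"linear": [0,0,0],"delta_rot": [0,0,6.8],"fingers": 0.055}
    - {"linear": [0,0,0],"delta_rot": [0,0,6.8],"fingers": 0.055}
    - {"linear": [0,0,0],"delta_rot": [0,0,2],"fingers": 0.055}
    - {"linear": [0,0,0],"delta_rot": [0,0,0],"fingers": 0.055}
    - {"linear": [0,0,0],"delta_rot": [0,0,0],"fingers": 0.055}

```text
clock: 37.2
position: [0.6074, -0.1442, 0.2517]
ee_rot: [0.002, 0.998, -0.068, 0.008]
contact_force: [-0.2, -0.9, -0.4]
width: 0.0554
```

```bash
cat > caps.py <<'E'
from fit import *
load()
for n in("top","scene"):
    for q in manip.find_in("cap1",n):
        l,t,r,b=q["extent"]; print(n,round(q["p"],2),at_z(n,[[(l+r)/2,(t+b)/2]],.014).round(3)[0],np.round([r-l,b-t],1))
Ws=[]
for c0 in[(.444,-.116),(.445,-.173),(.458,-.325),(.474,-.388)]:
    m=lambda p:place(np.vstack([circ(.016,.003),circ(.016,.022)]),p[0],p[1],0)
    for cs in(("scene","top"),("top",),("scene",)):
        q,v=fit(m,c0,[.012,.012],cs);print(c0,cs,q.round(4),round(v))
        if len(cs)==2: Ws.append((m(q),(0,255,0)))
a=[ims[n][0][y0:y1,x0:x1,::-1] for n,x0,y0,x1,y1 in(("top",240,170,350,250),)]
overlay("top",Ws,"c1t.png",(255,175,345,245),4.4); overlay("scene",Ws,"c1s.png",(150,205,250,295),4)
A,B=cv2.imread('pics/c1t.png'),cv2.imread('pics/c1s.png'); H=max(A.shape[0],B.shape[0])
cv2.imwrite('pics/c1.png',np.hstack([cv2.copyMakeBorder(i,0,H-i.shape[0],0,0,0) for i in(A,B)]))
E
python3 go.py .444 -.116 .1 -9.8; python3 caps.py
```

```text
t 37.2 pos [ 0.6074 -0.1442  0.2517] F [-0.2 -0.9 -0.4] w 0.0554
[[ 0.991 -0.135  0.016]
 [-0.135 -0.991 -0.006]
 [ 0.017  0.004 -1.   ]]
yaw -7.74 rot [ 0.2  -0.96  2.06] shift after [-0.1658  0.      0.1517] q6 -0.209
top 0.56 [ 0.461 -0.393  0.014] [5.8 1.8]
top 0.51 [ 0.445 -0.334  0.014] [3.5 5.2]
scene 0.58 [ 0.478 -0.392  0.014] [9.9 9.3]
scene 0.56 [ 0.444 -0.183  0.014] [10.8 10.4]
scene 0.54 [ 0.442 -0.116  0.014] [ 7.8 12.2]
scene 0.48 [ 0.459 -0.329  0.014] [6.7 8.7]
scene 0.4 [ 0.605 -0.504  0.014] [54.3 49.9]
(0.444, -0.116) ('scene', 'top') [ 0.4402 -0.1109] 151
(0.444, -0.116) ('top',) [ 0.4372 -0.1185] 75
(0.444, -0.116) ('scene',) [ 0.4455 -0.1151] 82
(0.445, -0.173) ('scene', 'top') [ 0.4444 -0.1737] 227
(0.445, -0.173) ('top',) [ 0.444 -0.174] 161
(0.445, -0.173) ('scene',) [ 0.4512 -0.1784] 72
(0.458, -0.325) ('scene', 'top') [ 0.4579 -0.3254] 138
(0.458, -0.325) ('top',) [ 0.4518 -0.3222] 73
(0.458, -0.325) ('scene',) [ 0.4587 -0.3256] 68
(0.474, -0.388) ('scene', 'top') [ 0.4727 -0.3876] 163
(0.474, -0.388) ('top',) [ 0.4716 -0.3876] 94
(0.474, -0.388) ('scene',) [ 0.4779 -0.3916] 77
```

View pics/c1.png

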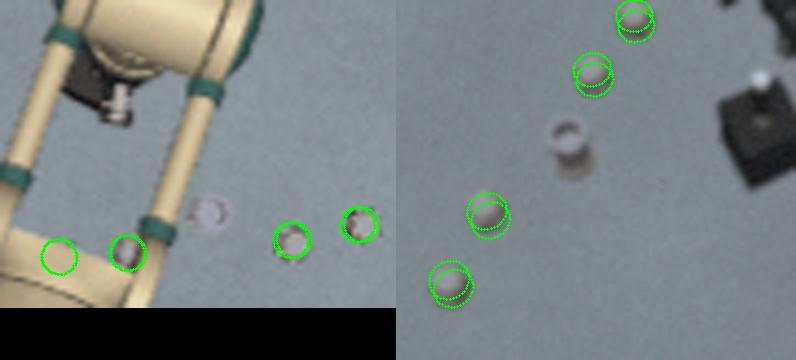

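Call:
send_rows:
  plan:
    - {"linear": [0,0,0],"delta_rot": [0.2,-1,2],"fingers": 0.055}
    - {"linear": [-0.01,0,0],"delta_rot": [0,0,0],"fingers": 0.055}
    - {"linear": [-0.025,0,0.01],"delta_rot": [0,0,0],"fingers": 0.055}
    - {"linear": [-0.035,0,0.02],"delta_rot": [0,0,0],"fingers": 0.055}
    - {"linear": [-0.035,0,0.03],"delta_rot": [0,0,0],"fingers": 0.055}
    - {"linear": [-0.025,0,0.03],"delta_rot": [0,0,0],"fingers": 0.055}
    - {"linear": [-0.015,0,0.02],"delta_rot": [0,0,0],"fingers": 0.055}
    - {"linear": [-0.006,0,0.01],"delta_rot": [0,0,0],"fingers": 0.055}
    - {"linear": [0,0,0],"delta_rot": [0,0,0],"fingers": 0.055}
    - {"linear": [0,0,0],"delta_rot": [0,0,0],"fingers": 0.055}
    - {"linear": [0,0,0],"delta_rot": [0,0,0],"fingers": 0.055}

```text
clock: 38.32
position: [0.4482, -0.1159, 0.1286]
ee_rot: [0.0, 0.997, -0.08, 0.001]
contact_force: [-0.4, -0.6, 0.7]
width: 0.0551
```

```bash
python3 go.py .444 -.1155 .032 -9.8
```

```text
t 38.32 pos [ 0.4482 -0.1159  0.1286] F [-0.4 -0.6  0.7] w 0.0551
[[ 0.987 -0.16   0.001]
 [-0.16  -0.987 -0.001]
 [ 0.001  0.001 -1.   ]]
yaw -9.18 rot [ 0.04 -0.08  0.62] shift after [-0.0042  0.0003  0.0966] q6 -0.243
```

Good. Descend and close.

Call:
send_rows:
  plan:
    - {"linear": [-0.002,0,0.01],"delta_rot": [0,0,0.6],"fingers": 0.055}
    - {"linear": [-0.002,0,0.02],"delta_rot": [0,0,0],"fingers": 0.055}
    - {"linear": [0,0,0.025],"delta_rot": [0,0,0],"fingers": 0.055}
    - {"linear": [0,0,0.02],"delta_rot": [0,0,0],"fingers": 0.055}
    - {"linear": [0,0,0.01],"delta_rot": [0,0,0],"fingers": 0.055}
    - {"linear": [0,0,0.006],"delta_rot": [0,0,0],"fingers": 0.055}
    - {"linear": [0,0,0.002],"delta_rot": [0,0,0],"fingers": 0.055}
    - {"linear": [0,0,0],"delta_rot": [0,0,0],"fingers": 0.055}
    - {"linear": [0,0,0],"delta_rot": [0,0,0],"fingers": 0.055}

```text
clock: 39.07
position: [0.4627, -0.1223, 0.0538]
ee_rot: [0.006, 0.996, -0.082, 0.016]
contact_force: [0.6, -0.5, 0.4]
width: 0.0554
```

Call:
send_rows:
  plan:
    - {"linear": [0,0,0],"delta_rot": [0,0,0],"fingers": 0.02}
    - {"linear": [0,0,0],"delta_rot": [0,0,0],"fingers": 0.02}
    - {"linear": [0,0,0],"delta_rot": [0,0,0],"fingers": 0.02}
    - {"linear": [0,0,0],"delta_rot": [0,0,0],"fingers": 0.02}
    - {"linear": [0,0,0],"delta_rot": [0,0,0],"fingers": 0.02}
    - {"linear": [0,0,0],"delta_rot": [0,0,0],"fingers": 0.02}

```text
clock: 39.57
position: [0.4672, -0.1239, 0.0548]
ee_rot: [0.007, 0.996, -0.082, 0.019]
contact_force: [-0.3, 0.9, -0.2]
width: 0.0203
```

Call:
send_rows:
  plan:
    - {"linear": [0,0,-0.008],"delta_rot": [0,0,0],"fingers": 0.055}
    - {"linear": [0,0,0],"delta_rot": [0,0,0],"fingers": 0.055}
    - {"linear": [0,0,0],"delta_rot": [0,0,0],"fingers": 0.055}
    - {"linear": [0,0,0],"delta_rot": [0,0,0],"fingers": 0.055}
    - {"linear": [0,0,0],"delta_rot": [0,0,0],"fingers": 0.055}

```text
clock: 39.98
position: [0.4665, -0.1237, 0.0632]
ee_rot: [0.007, 0.996, -0.082, 0.018]
contact_force: [0.0, -0.2, 0.2]
width: 0.0551
```

```bash
python3 go.py .444 -.1155 .062 -9.8; python3 -c "
from h import *
print(manip.get_state()['qpos'])"
```

```text
t 39.98 pos [ 0.4665 -0.1237  0.0632] F [ 0.  -0.2  0.2] w 0.0551
[[ 0.986 -0.163  0.035]
 [-0.163 -0.987 -0.016]
 [ 0.037  0.01  -0.999]]
yaw -9.38 rot [ 0.59 -2.14  0.41] shift after [-0.0235 -0.0042  0.0012] q6 -0.237
[-4.02502765e-01  3.20554733e-01  2.00289752e+00 -1.89167087e-03
  7.79402075e-01 -2.37338324e-01]
```

Call:
send_rows:
  plan:
    - {"linear": [0,0,0],"delta_rot": [0.3,-1,0.2],"fingers": 0.055}
    - {"linear": [0,0,0],"delta_rot": [0.3,-1,0.2],"fingers": 0.055}
    - {"linear": [0,0,0],"delta_rot": [0,0,0],"fingers": 0.055}
    - {"linear": [-0.004,-0.001,0],"delta_rot": [0,0,0],"fingers": 0.055}
    - {"linear": [-0.007,-0.001,0],"delta_rot": [0,0,0],"fingers": 0.055}
    - {"linear": [-0.006,-0.001,0],"delta_rot": [0,0,0],"fingers": 0.055}
    - {"linear": [-0.003,-0.001,0],"delta_rot": [0,0,0],"fingers": 0.055}
    - {"linear": [0,0,0],"delta_rot": [0,0,0],"fingers": 0.055}
    - {"linear": [0,0,0],"delta_rot": [0,0,0],"fingers": 0.055}

```text
clock: 40.73
position: [0.4438, -0.1148, 0.0628]
ee_rot: [-0.001, 0.996, -0.086, -0.001]
contact_force: [0.3, 0.4, 0.0]
width: 0.0551
```

```bash
python3 go.py .444 -.1155 .032 -9.8
```

```text
t 40.73 pos [ 0.4438 -0.1148  0.0628] F [0.3 0.4 0. ] w 0.0551
[[ 0.985 -0.171 -0.003]
 [-0.171 -0.985  0.002]
 [-0.003 -0.002 -1.   ]]
yaw -9.83 rot [-0.09  0.17 -0.03] shift after [0.0004 0.0006 0.0308] q6 -0.235
```

Call:
send_rows:
  plan:
    - {"linear": [0,0,0.005],"delta_rot": [0,0,0],"fingers": 0.055}
    - {"linear": [0,0,0.008],"delta_rot": [0,0,0],"fingers": 0.055}
    - {"linear": [0,0,0.008],"delta_rot": [0,0,0],"fingers": 0.055}
    - {"linear": [0,0,0.006],"delta_rot": [0,0,0],"fingers": 0.055}
    - {"linear": [0,0,0.003],"delta_rot": [0,0,0],"fingers": 0.055}
    - {"linear": [0,0,0],"delta_rot": [0,0,0],"fingers": 0.055}
    - {"linear": [0,0,0],"delta_rot": [0,0,0],"fingers": 0.055}

```text
clock: 41.32
position: [0.4438, -0.1148, 0.0289]
ee_rot: [-0.001, 0.996, -0.086, -0.002]
contact_force: [-0.6, -0.7, -0.1]
width: 0.0552
```

Call:
send_rows:
  plan:
    - {"linear": [0,0,0],"delta_rot": [0,0,0],"fingers": 0.02}
    - {"linear": [0,0,0],"delta_rot": [0,0,0],"fingers": 0.02}
    - {"linear": [0,0,0],"delta_rot": [0,0,0],"fingers": 0.02}
    - {"linear": [0,0,0],"delta_rot": [0,0,0],"fingers": 0.02}
    - {"linear": [0,0,0],"delta_rot": [0,0,0],"fingers": 0.02}
    - {"linear": [0,0,0],"delta_rot": [0,0,0],"fingers": 0.02}

```text
clock: 41.82
position: [0.4439, -0.1149, 0.0293]
ee_rot: [-0.001, 0.996, -0.086, -0.001]
contact_force: [0.2, -0.2, -1.2]
width: 0.0305
```

Call:
send_rows:
  plan:
    - {"linear": [0,0,-0.01],"delta_rot": [0,0,0],"fingers": 0.02}
    - {"linear": [0,0,-0.025],"delta_rot": [0,0,0],"fingers": 0.02}
    - {"linear": [0,0,-0.035],"delta_rot": [0,0,0],"fingers": 0.02}
    - {"linear": [0,0,-0.035],"delta_rot": [0,0,0],"fingers": 0.02}
    - {"linear": [0,0,-0.035],"delta_rot": [0,0,0],"fingers": 0.02}
    - {"linear": [0,0,-0.025],"delta_rot": [0,0,0],"fingers": 0.02}
    - {"linear": [0,0,-0.01],"delta_rot": [0,0,0],"fingers": 0.02}
    - {"linear": [0.004,-0.012,0],"delta_rot": [0,0,0],"fingers": 0.02}
    - {"linear": [0.008,-0.024,0],"delta_rot": [0,0,0],"fingers": 0.02}
    - {"linear": [0.01,-0.03,0],"delta_rot": [0,0,0],"fingers": 0.02}
    - {"linear": [0.01,-0.03,0],"delta_rot": [0,0,0],"fingers": 0.02}
    - {"linear": [0.01,-0.03,0],"delta_rot": [0,0,0],"fingers": 0.02}

```text
clock: 42.82
position: [0.5073, 0.0004, 0.2148]
ee_rot: [0.001, 0.996, -0.091, -0.0]
contact_force: [0.8, -0.6, -0.7]
width: 0.0305
```

Call:
send_rows:
  plan:
    - {"linear": [0.01,-0.03,0],"delta_rot": [0,0,0],"fingers": 0.02}
    - {"linear": [0.01,-0.03,0],"delta_rot": [0,0,0],"fingers": 0.02}
    - {"linear": [0.007,-0.02,0],"delta_rot": [0,0,0],"fingers": 0.02}
    - {"linear": [0.004,-0.012,0],"delta_rot": [0,0,0],"fingers": 0.02}
    - {"linear": [0.002,-0.005,0],"delta_rot": [0,0,0],"fingers": 0.02}
    - {"linear": [0,0,0],"delta_rot": [0,0,0],"fingers": 0.02}
    - {"linear": [0,0,0],"delta_rot": [0,0,0],"fingers": 0.02}
    - {"linear": [0,0,0],"delta_rot": [0,0,0],"fingers": 0.02}

```text
clock: 43.48
position: [0.5596, 0.0984, 0.2134]
ee_rot: [0.001, 0.996, -0.088, -0.0]
contact_force: [-0.6, -1.1, -0.5]
width: 0.0308
```

```bash
python3 go.py .5631 .1071 .15 -9.8
```

```text
t 43.48 pos [0.5596 0.0984 0.2134] F [-0.6 -1.1 -0.5] w 0.0308
[[ 0.985 -0.175 -0.001]
 [-0.175 -0.985 -0.002]
 [-0.     0.002 -1.   ]]
yaw -10.08 rot [ 0.11  0.02 -0.28] shift after [ 0.002  -0.0091  0.0634] q6 0.229
```

Call:
send_rows:
  plan:
    - {"linear": [0.001,-0.003,0],"delta_rot": [0,0,0],"fingers": 0.02}
    - {"linear": [0.001,-0.004,0],"delta_rot": [0,0,0],"fingers": 0.02}
    - {"linear": [0,-0.002,0.006],"delta_rot": [0,0,0],"fingers": 0.02}
    - {"linear": [0,0,0.012],"delta_rot": [0,0,0],"fingers": 0.02}
    - {"linear": [0,0,0.014],"delta_rot": [0,0,0],"fingers": 0.02}
    - {"linear": [0,0,0.014],"delta_rot": [0,0,0],"fingers": 0.02}
    - {"linear": [0,0,0.014],"delta_rot": [0,0,0],"fingers": 0.02}
    - {"linear": [0,0,0.008],"delta_rot": [0,0,0],"fingers": 0.02}
    - {"linear": [0,0,0.004],"delta_rot": [0,0,0],"fingers": 0.02}
    - {"linear": [0,0,0],"delta_rot": [0,0,0],"fingers": 0.02}
    - {"linear": [0,0,0],"delta_rot": [0,0,0],"fingers": 0.02}

```text
clock: 44.4
position: [0.5623, 0.1022, 0.1385]
ee_rot: [0.002, 0.996, -0.092, 0.001]
contact_force: [-0.9, 0.8, -0.5]
width: 0.0309
```

```bash
python3 go.py .5631 .1071 .098 -9.8
```

```text
t 44.4 pos [0.5623 0.1022 0.1385] F [-0.9  0.8 -0.5] w 0.0309
[[ 0.983 -0.183  0.001]
 [-0.183 -0.983 -0.003]
 [ 0.002  0.003 -1.   ]]
yaw -10.54 rot [ 0.18 -0.09 -0.74] shift after [-0.     -0.005   0.0405] q6 0.246
```

Call:
send_rows:
  plan:
    - {"linear": [0,-0.002,0.005],"delta_rot": [0,0,-0.7],"fingers": 0.02}
    - {"linear": [0,-0.002,0.01],"delta_rot": [0,0,0],"fingers": 0.02}
    - {"linear": [0,0,0.01],"delta_rot": [0,0,0],"fingers": 0.02}
    - {"linear": [0,0,0.008],"delta_rot": [0,0,0],"fingers": 0.02}
    - {"linear": [0,0,0.004],"delta_rot": [0,0,0],"fingers": 0.02}
    - {"linear": [0,0,0.001],"delta_rot": [0,0,0],"fingers": 0.02}
    - {"linear": [0,0,0],"delta_rot": [0,0,0],"fingers": 0.02}
    - {"linear": [0,0,0],"delta_rot": [0,0,0],"fingers": 0.02}

```text
clock: 45.07
position: [0.5649, 0.1067, 0.0986]
ee_rot: [0.001, 0.996, -0.085, 0.003]
contact_force: [-1.5, -0.1, 0.8]
width: 0.0304
```

Call:
send_rows:
  plan:
    - {"linear": [0,0,0],"delta_rot": [0,0,0],"fingers": 0.042}
    - {"linear": [0,0,0],"delta_rot": [0,0,0],"fingers": 0.042}
    - {"linear": [0,0,0],"delta_rot": [0,0,0],"fingers": 0.042}
    - {"linear": [0,0,0],"delta_rot": [0,0,0],"fingers": 0.042}
    - {"linear": [0,0,-0.008],"delta_rot": [0,0,0],"fingers": 0.042}
    - {"linear": [0,0,-0.02],"delta_rot": [0,0,0],"fingers": 0.042}
    - {"linear": [0,0,-0.03],"delta_rot": [0,0,0],"fingers": 0.042}
    - {"linear": [0,0,-0.03],"delta_rot": [0,0,0],"fingers": 0.055}
    - {"linear": [0,0,-0.02],"delta_rot": [0,0,0],"fingers": 0.055}
    - {"linear": [0,0,-0.006],"delta_rot": [0,0,0],"fingers": 0.055}
    - {"linear": [0,0,0],"delta_rot": [0,0,0],"fingers": 0.055}

```text
clock: 45.98
position: [0.565, 0.1068, 0.2213]
ee_rot: [0.001, 0.996, -0.085, 0.004]
contact_force: [-0.2, -0.4, -0.9]
width: 0.0549
```

```bash
python3 go.py .446 -.176 .12 -9.8; python3 -c "
from h import *
shot('scene','d1.png',(225,110,330,220),5)"
```

```text
t 45.98 pos [0.565  0.1068 0.2213] F [-0.2 -0.4 -0.9] w 0.0549
[[ 0.985 -0.17   0.009]
 [-0.17  -0.986 -0.003]
 [ 0.009  0.001 -1.   ]]
yaw -9.77 rot [ 0.08 -0.52  0.03] shift after [-0.0691  0.299   0.1013] q6 0.24
```

View pics/d1.png

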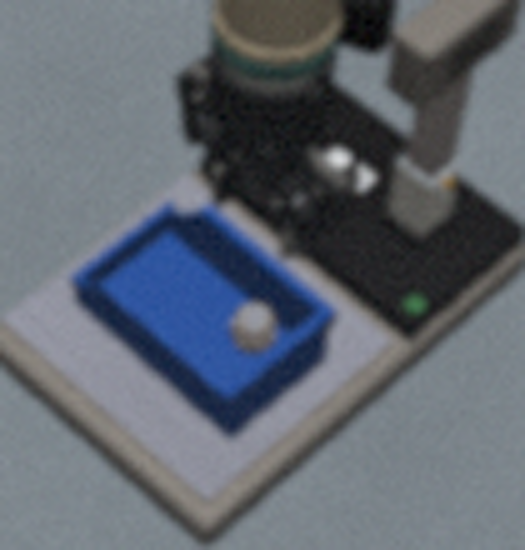

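Call:
send_rows:
  plan:
    - {"linear": [-0.003,0.012,0],"delta_rot": [0,-0.5,0],"fingers": 0.055}
    - {"linear": [-0.0055,0.024,0],"delta_rot": [0,0,0],"fingers": 0.055}
    - {"linear": [-0.007,0.03,0],"delta_rot": [0,0,0],"fingers": 0.055}
    - {"linear": [-0.007,0.03,0],"delta_rot": [0,0,0],"fingers": 0.055}
    - {"linear": [-0.007,0.03,0],"delta_rot": [0,0,0],"fingers": 0.055}
    - {"linear": [-0.007,0.03,0.01],"delta_rot": [0,0,0],"fingers": 0.055}
    - {"linear": [-0.007,0.03,0.016],"delta_rot": [0,0,0],"fingers": 0.055}
    - {"linear": [-0.007,0.03,0.016],"delta_rot": [0,0,0],"fingers": 0.055}
    - {"linear": [-0.007,0.03,0.016],"delta_rot": [0,0,0],"fingers": 0.055}
    - {"linear": [-0.0045,0.02,0.012],"delta_rot": [0,0,0],"fingers": 0.055}
    - {"linear": [-0.003,0.012,0.008],"delta_rot": [0,0,0],"fingers": 0.055}
    - {"linear": [-0.001,0.006,0.004],"delta_rot": [0,0,0],"fingers": 0.055}

```text
clock: 47.03
position: [0.4306, -0.1745, 0.1196]
ee_rot: [-0.002, 0.996, -0.082, -0.018]
contact_force: [-0.7, 0.0, -0.1]
width: 0.0551
```

Call:
send_rows:
  plan:
    - {"linear": [0,0,0],"delta_rot": [0,0,0],"fingers": 0.055}
    - {"linear": [0,0,0],"delta_rot": [0,0,0],"fingers": 0.055}
    - {"linear": [0,0,0],"delta_rot": [0,0,0],"fingers": 0.055}

```text
clock: 47.28
position: [0.4271, -0.1746, 0.1164]
ee_rot: [-0.004, 0.996, -0.084, -0.022]
contact_force: [0.1, -0.0, -0.2]
width: 0.0548
```

```bash
python3 go.py .446 -.176 .07 -9.8
```

```text
t 47.28 pos [ 0.4271 -0.1746  0.1164] F [ 0.1 -0.  -0.2] w 0.0548
[[ 0.985 -0.167 -0.043]
 [-0.167 -0.986  0.011]
 [-0.044 -0.004 -0.999]]
yaw -9.61 rot [-0.21  2.51  0.18] shift after [ 0.0189 -0.0018  0.0464] q6 -0.354
```

Call:
send_rows:
  plan:
    - {"linear": [0,0,0],"delta_rot": [-0.1,1.2,0.1],"fingers": 0.055}
    - {"linear": [0,0,0],"delta_rot": [-0.1,1.2,0.1],"fingers": 0.055}
    - {"linear": [0,0,0],"delta_rot": [0,0,0],"fingers": 0.055}
    - {"linear": [0.004,0,0],"delta_rot": [0,0,0],"fingers": 0.055}
    - {"linear": [0.006,-0.001,0],"delta_rot": [0,0,0],"fingers": 0.055}
    - {"linear": [0.004,-0.0005,0.005],"delta_rot": [0,0,0],"fingers": 0.055}
    - {"linear": [0.002,0,0.01],"delta_rot": [0,0,0],"fingers": 0.055}
    - {"linear": [0,0,0.012],"delta_rot": [0,0,0],"fingers": 0.055}
    - {"linear": [0,0,0.008],"delta_rot": [0,0,0],"fingers": 0.055}
    - {"linear": [0,0,0.004],"delta_rot": [0,0,0],"fingers": 0.055}
    - {"linear": [0,0,0],"delta_rot": [0,0,0],"fingers": 0.055}
    - {"linear": [0,0,0],"delta_rot": [0,0,0],"fingers": 0.055}

```text
clock: 48.28
position: [0.4505, -0.1725, 0.0757]
ee_rot: [0.001, 0.997, -0.081, 0.004]
contact_force: [0.9, 0.6, 0.7]
width: 0.0553
```

```bash
python3 go.py .446 -.176 .03 -9.8
```

```text
t 48.28 pos [ 0.4505 -0.1725  0.0757] F [0.9 0.6 0.7] w 0.0553
[[ 0.987 -0.162  0.008]
 [-0.162 -0.987 -0.002]
 [ 0.008  0.001 -1.   ]]
yaw -9.33 rot [ 0.04 -0.45  0.47] shift after [-0.0038  0.0042  0.0457] q6 -0.35
```

Call:
send_rows:
  plan:
    - {"linear": [0,0,0],"delta_rot": [0,-0.4,0.4],"fingers": 0.055}
    - {"linear": [-0.002,0.002,0],"delta_rot": [0,0,0],"fingers": 0.055}
    - {"linear": [-0.001,0.001,0.004],"delta_rot": [0,0,0],"fingers": 0.055}
    - {"linear": [0,0,0.008],"delta_rot": [0,0,0],"fingers": 0.055}
    - {"linear": [0,0,0.01],"delta_rot": [0,0,0],"fingers": 0.055}
    - {"linear": [0,0,0.01],"delta_rot": [0,0,0],"fingers": 0.055}
    - {"linear": [0,0,0.007],"delta_rot": [0,0,0],"fingers": 0.055}
    - {"linear": [0,0,0.003],"delta_rot": [0,0,0],"fingers": 0.055}
    - {"linear": [0,0,0.001],"delta_rot": [0,0,0],"fingers": 0.055}
    - {"linear": [0,0,0],"delta_rot": [0,0,0],"fingers": 0.055}

```text
clock: 49.12
position: [0.4473, -0.1766, 0.0306]
ee_rot: [0.001, 0.996, -0.086, 0.002]
contact_force: [-0.2, 0.3, -0.5]
width: 0.0552
```

Call:
send_rows:
  plan:
    - {"linear": [0,0,0],"delta_rot": [0,0,0],"fingers": 0.02}
    - {"linear": [0,0,0],"delta_rot": [0,0,0],"fingers": 0.02}
    - {"linear": [0,0,0],"delta_rot": [0,0,0],"fingers": 0.02}
    - {"linear": [0,0,0],"delta_rot": [0,0,0],"fingers": 0.02}
    - {"linear": [0,0,0],"delta_rot": [0,0,0],"fingers": 0.02}
    - {"linear": [0,0,0],"delta_rot": [0,0,0],"fingers": 0.02}

```text
clock: 49.62
position: [0.4479, -0.1769, 0.0317]
ee_rot: [0.002, 0.996, -0.086, 0.003]
contact_force: [-0.0, -0.1, -1.1]
width: 0.0306
```

Call:
send_rows:
  plan:
    - {"linear": [0,0,-0.01],"delta_rot": [0,0,0],"fingers": 0.02}
    - {"linear": [0,0,-0.025],"delta_rot": [0,0,0],"fingers": 0.02}
    - {"linear": [0,0,-0.035],"delta_rot": [0,0,0],"fingers": 0.02}
    - {"linear": [0,0,-0.035],"delta_rot": [0,0,0],"fingers": 0.02}
    - {"linear": [0,0,-0.035],"delta_rot": [0,0,0],"fingers": 0.02}
    - {"linear": [0,0,-0.025],"delta_rot": [0,0,0],"fingers": 0.02}
    - {"linear": [0,0,-0.01],"delta_rot": [0,0,0],"fingers": 0.02}
    - {"linear": [0,-0.012,0],"delta_rot": [0,0,0],"fingers": 0.02}
    - {"linear": [0,-0.024,0],"delta_rot": [0,0,0],"fingers": 0.02}
    - {"linear": [0.001,-0.03,0],"delta_rot": [0,0,0],"fingers": 0.02}
    - {"linear": [0.001,-0.03,0],"delta_rot": [0,0,0],"fingers": 0.02}
    - {"linear": [0.001,-0.03,0],"delta_rot": [0,0,0],"fingers": 0.02}

```text
clock: 50.62
position: [0.4706, -0.0501, 0.212]
ee_rot: [0.002, 0.996, -0.091, 0.001]
contact_force: [-0.1, 1.4, -0.2]
width: 0.0307
```

Call:
send_rows:
  plan:
    - {"linear": [0.001,-0.03,0],"delta_rot": [0,0,0],"fingers": 0.02}
    - {"linear": [0,-0.03,0],"delta_rot": [0,0,0],"fingers": 0.02}
    - {"linear": [0,-0.03,0],"delta_rot": [0,0,0],"fingers": 0.02}
    - {"linear": [0,-0.03,0],"delta_rot": [0,0,0],"fingers": 0.02}
    - {"linear": [0,-0.022,0],"delta_rot": [0,0,0],"fingers": 0.02}
    - {"linear": [0,-0.014,0],"delta_rot": [0,0,0],"fingers": 0.02}
    - {"linear": [0,-0.006,0],"delta_rot": [0,0,0],"fingers": 0.02}
    - {"linear": [0,0,0],"delta_rot": [0,0,0],"fingers": 0.02}
    - {"linear": [0,0,0],"delta_rot": [0,0,0],"fingers": 0.02}
    - {"linear": [0,0,0],"delta_rot": [0,0,0],"fingers": 0.02}

```text
clock: 51.45
position: [0.4919, 0.1298, 0.1996]
ee_rot: [-0.0, 0.996, -0.087, -0.009]
contact_force: [0.4, 0.4, -0.7]
width: 0.031
```

```bash
python3 go.py .504 .1173 .15 -9.8
```

```text
t 51.45 pos [0.4919 0.1298 0.1996] F [ 0.4  0.4 -0.7] w 0.031
[[ 0.985 -0.174 -0.019]
 [-0.174 -0.985  0.002]
 [-0.019  0.001 -1.   ]]
yaw -10.0 rot [ 0.06  1.08 -0.2 ] shift after [0.014  0.0102 0.0496] q6 0.291
```

Call:
send_rows:
  plan:
    - {"linear": [0,0,0],"delta_rot": [0,1,-0.2],"fingers": 0.02}
    - {"linear": [0,0,0],"delta_rot": [0,0,0],"fingers": 0.02}
    - {"linear": [0.004,0.003,0],"delta_rot": [0,0,0],"fingers": 0.02}
    - {"linear": [0.005,0.004,0],"delta_rot": [0,0,0],"fingers": 0.02}
    - {"linear": [0.003,0.002,0.006],"delta_rot": [0,0,0],"fingers": 0.02}
    - {"linear": [0.001,0.001,0.012],"delta_rot": [0,0,0],"fingers": 0.02}
    - {"linear": [0,0,0.014],"delta_rot": [0,0,0],"fingers": 0.02}
    - {"linear": [0,0,0.012],"delta_rot": [0,0,0],"fingers": 0.02}
    - {"linear": [0,0,0.008],"delta_rot": [0,0,0],"fingers": 0.02}
    - {"linear": [0,0,0.003],"delta_rot": [0,0,0],"fingers": 0.02}
    - {"linear": [0,0,0],"delta_rot": [0,0,0],"fingers": 0.02}
    - {"linear": [0,0,0],"delta_rot": [0,0,0],"fingers": 0.02}

```text
clock: 52.45
position: [0.5071, 0.1084, 0.1419]
ee_rot: [0.001, 0.996, -0.09, 0.002]
contact_force: [-0.9, -0.6, -1.3]
width: 0.0306
```

```bash
python3 go.py .504 .1173 .099 -9.8
```

```text
t 52.45 pos [0.5071 0.1084 0.1419] F [-0.9 -0.6 -1.3] w 0.0306
[[ 0.984 -0.18   0.004]
 [-0.18  -0.984 -0.003]
 [ 0.005  0.003 -1.   ]]
yaw -10.38 rot [ 0.15 -0.28 -0.58] shift after [-0.0046 -0.0082  0.0429] q6 0.262
```

Call:
send_rows:
  plan:
    - {"linear": [0,0,0],"delta_rot": [0,-0.2,-0.5],"fingers": 0.02}
    - {"linear": [-0.002,-0.003,0],"delta_rot": [0,0,0],"fingers": 0.02}
    - {"linear": [-0.001,-0.003,0.005],"delta_rot": [0,0,0],"fingers": 0.02}
    - {"linear": [0,0,0.01],"delta_rot": [0,0,0],"fingers": 0.02}
    - {"linear": [0,0,0.01],"delta_rot": [0,0,0],"fingers": 0.02}
    - {"linear": [0,0,0.009],"delta_rot": [0,0,0],"fingers": 0.02}
    - {"linear": [0,0,0.005],"delta_rot": [0,0,0],"fingers": 0.02}
    - {"linear": [0,0,0.001],"delta_rot": [0,0,0],"fingers": 0.02}
    - {"linear": [0,0,0],"delta_rot": [0,0,0],"fingers": 0.02}

```text
clock: 53.2
position: [0.5066, 0.1164, 0.1002]
ee_rot: [0.001, 0.996, -0.085, 0.003]
contact_force: [-0.3, 0.9, -0.8]
width: 0.0306
```

Call:
send_rows:
  plan:
    - {"linear": [0,0,0],"delta_rot": [0,0,0],"fingers": 0.042}
    - {"linear": [0,0,0],"delta_rot": [0,0,0],"fingers": 0.042}
    - {"linear": [0,0,0],"delta_rot": [0,0,0],"fingers": 0.042}
    - {"linear": [0,0,0],"delta_rot": [0,0,0],"fingers": 0.042}
    - {"linear": [0,0,-0.008],"delta_rot": [0,0,0],"fingers": 0.042}
    - {"linear": [0,0,-0.02],"delta_rot": [0,0,0],"fingers": 0.042}
    - {"linear": [0,0,-0.03],"delta_rot": [0,0,0],"fingers": 0.042}
    - {"linear": [0,0,-0.03],"delta_rot": [0,0,0],"fingers": 0.055}
    - {"linear": [0,0,-0.02],"delta_rot": [0,0,0],"fingers": 0.055}
    - {"linear": [0,0,-0.006],"delta_rot": [0,0,0],"fingers": 0.055}
    - {"linear": [0,0,0],"delta_rot": [0,0,0],"fingers": 0.055}

```text
clock: 54.12
position: [0.5067, 0.1165, 0.2238]
ee_rot: [0.0, 0.996, -0.085, 0.005]
contact_force: [0.7, -0.5, -0.1]
width: 0.0552
```

```bash
python3 caps.py | grep -v "'scene',)\|('top',)"; python3 go.py .458 -.3255 .12 -9.8
```

```text
top 0.51 [ 0.463 -0.39   0.014] [9.5 7.7]
scene 0.54 [ 0.482 -0.386  0.014] [8.2 8.8]
(0.444, -0.116) ('scene', 'top') [ 0.436  -0.1332] 14
(0.445, -0.173) ('scene', 'top') [ 0.4483 -0.1565] 13
(0.458, -0.325) ('scene', 'top') [ 0.4363 -0.3154] 147
(0.474, -0.388) ('scene', 'top') [ 0.4731 -0.3876] 161
t 54.32 pos [0.5047 0.1163 0.2202] F [0.5 0.  0.2] w 0.0548
[[ 0.986 -0.17   0.003]
 [-0.17  -0.986 -0.002]
 [ 0.003  0.002 -1.   ]]
yaw -9.76 rot [ 0.11 -0.17  0.04] shift after [0.0291 0.4433 0.1002] q6 0.265
```

View pics/c1.png

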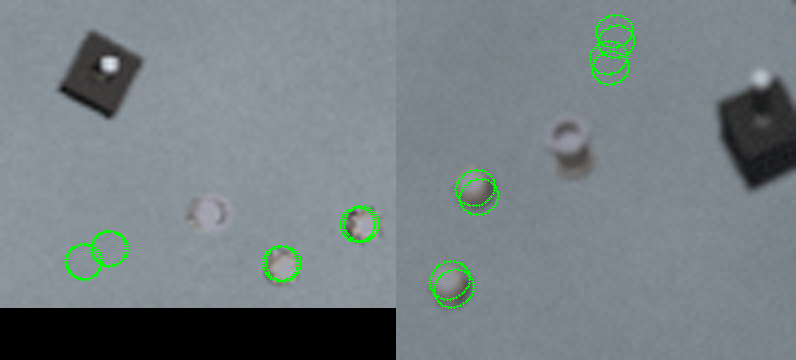

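```bash
python3 -c "
from fit import *
load()
m=lambda p:place(np.vstack([circ(.016,.003),circ(.016,.022)]),p[0],p[1],0)
for c in [(.434,-.314),(.474,-.388)]:
  for cs in(('scene','top'),('top',),('scene',)): q,v=fit(m,c,[.012,.012],cs);print(cs,q.round(4),round(v))
"; python3 go.py .435 -.3145 .12 -9.8
```

```text
('scene', 'top') [ 0.4366 -0.3157] 146
('top',) [ 0.4296 -0.3133] 71
('scene',) [ 0.4378 -0.3164] 81
('scene', 'top') [ 0.4737 -0.3881] 163
('top',) [ 0.4717 -0.3876] 94
('scene',) [ 0.4779 -0.3916] 78
t 54.42 pos [0.5048 0.1163 0.2199] F [-0.1  0.4  0.4] w 0.0549
[[ 0.986 -0.17   0.002]
 [-0.17  -0.986 -0.002]
 [ 0.002  0.002 -1.   ]]
yaw -9.76 rot [ 0.12 -0.14  0.04] shift after [0.0046 0.4364 0.0999] q6 0.265
```

Call:
send_rows:
  plan:
    - {"linear": [0,0.012,0],"delta_rot": [0,0,0],"fingers": 0.055}
    - {"linear": [0,0.024,0],"delta_rot": [0,0,0],"fingers": 0.055}
    - {"linear": [0.001,0.032,0],"delta_rot": [0,0,0],"fingers": 0.055}
    - {"linear": [0.001,0.032,0],"delta_rot": [0,0,0],"fingers": 0.055}
    - {"linear": [0.001,0.032,0],"delta_rot": [0,0,0],"fingers": 0.055}
    - {"linear": [0.001,0.032,0],"delta_rot": [0,0,0],"fingers": 0.055}
    - {"linear": [0,0.032,0],"delta_rot": [0,0,0],"fingers": 0.055}
    - {"linear": [0,0.032,0],"delta_rot": [0,0,0],"fingers": 0.055}
    - {"linear": [0,0.032,0],"delta_rot": [0,0,0],"fingers": 0.055}
    - {"linear": [0,0.032,0],"delta_rot": [0,0,0],"fingers": 0.055}
    - {"linear": [0,0.032,0],"delta_rot": [0,0,0],"fingers": 0.055}
    - {"linear": [0,0.032,0],"delta_rot": [0,0,0],"fingers": 0.055}

```text
clock: 55.42
position: [0.4386, -0.2506, 0.2096]
ee_rot: [-0.0, 0.997, -0.079, -0.01]
contact_force: [0.6, 0.6, -0.2]
width: 0.0551
```

Call:
send_rows:
  plan:
    - {"linear": [0,0.022,0],"delta_rot": [0,0,0],"fingers": 0.055}
    - {"linear": [0,0.014,0.01],"delta_rot": [0,0,0],"fingers": 0.055}
    - {"linear": [0,0.006,0.02],"delta_rot": [0,0,0],"fingers": 0.055}
    - {"linear": [0,0,0.02],"delta_rot": [0,0,0],"fingers": 0.055}
    - {"linear": [0,0,0.01],"delta_rot": [0,0,0],"fingers": 0.055}
    - {"linear": [0,0,0.005],"delta_rot": [0,0,0],"fingers": 0.055}
    - {"linear": [0,0,0],"delta_rot": [0,0,0],"fingers": 0.055}
    - {"linear": [0,0,0],"delta_rot": [0,0,0],"fingers": 0.055}
    - {"linear": [0,0,0],"delta_rot": [0,0,0],"fingers": 0.055}

```text
clock: 56.17
position: [0.4204, -0.3066, 0.1367]
ee_rot: [0.0, 0.996, -0.085, -0.015]
contact_force: [0.1, 0.1, -0.7]
width: 0.0551
```

```bash
python3 go.py .4365 -.3155 .08 -9.8
```

```text
t 56.17 pos [ 0.4204 -0.3066  0.1367] F [ 0.1  0.1 -0.7] w 0.0551
[[ 0.985 -0.17  -0.031]
 [-0.17  -0.985  0.002]
 [-0.031  0.003 -1.   ]]
yaw -9.8 rot [0.16 1.75 0.01] shift after [0.0174 0.006  0.0567] q6 -0.57
```

Call:
send_rows:
  plan:
    - {"linear": [0,0,0],"delta_rot": [0.1,0.9,0],"fingers": 0.055}
    - {"linear": [0,0,0],"delta_rot": [0,0.8,0],"fingers": 0.055}
    - {"linear": [0,0,0],"delta_rot": [0,0,0],"fingers": 0.055}
    - {"linear": [0.004,0.002,0],"delta_rot": [0,0,0],"fingers": 0.055}
    - {"linear": [0.006,0.002,0],"delta_rot": [0,0,0],"fingers": 0.055}
    - {"linear": [0.004,0.001,0.005],"delta_rot": [0,0,0],"fingers": 0.055}
    - {"linear": [0.001,0,0.012],"delta_rot": [0,0,0],"fingers": 0.055}
    - {"linear": [0,0,0.014],"delta_rot": [0,0,0],"fingers": 0.055}
    - {"linear": [0,0,0.012],"delta_rot": [0,0,0],"fingers": 0.055}
    - {"linear": [0,0,0.006],"delta_rot": [0,0,0],"fingers": 0.055}
    - {"linear": [0,0,0.002],"delta_rot": [0,0,0],"fingers": 0.055}
    - {"linear": [0,0,0],"delta_rot": [0,0,0],"fingers": 0.055}

```text
clock: 57.17
position: [0.4421, -0.3181, 0.0873]
ee_rot: [0.004, 0.996, -0.084, 0.006]
contact_force: [0.4, -0.4, -0.2]
width: 0.0551
```

```bash
python3 go.py .4365 -.3155 .03 -9.8
```

```text
t 57.17 pos [ 0.4421 -0.3181  0.0873] F [ 0.4 -0.4 -0.2] w 0.0551
[[ 0.986 -0.167  0.012]
 [-0.167 -0.986 -0.01 ]
 [ 0.013  0.008 -1.   ]]
yaw -9.62 rot [ 0.45 -0.77  0.18] shift after [-0.006  -0.0016  0.0573] q6 -0.585
```

Call:
send_rows:
  plan:
    - {"linear": [0,0,0],"delta_rot": [0.4,-0.7,0.1],"fingers": 0.055}
    - {"linear": [-0.002,0,0],"delta_rot": [0,0,0],"fingers": 0.055}
    - {"linear": [-0.002,-0.001,0],"delta_rot": [0,0,0],"fingers": 0.055}
    - {"linear": [-0.001,0,0.005],"delta_rot": [0,0,0],"fingers": 0.055}
    - {"linear": [0,0,0.01],"delta_rot": [0,0,0],"fingers": 0.055}
    - {"linear": [0,0,0.012],"delta_rot": [0,0,0],"fingers": 0.055}
    - {"linear": [0,0,0.012],"delta_rot": [0,0,0],"fingers": 0.055}
    - {"linear": [0,0,0.008],"delta_rot": [0,0,0],"fingers": 0.055}
    - {"linear": [0,0,0.005],"delta_rot": [0,0,0],"fingers": 0.055}
    - {"linear": [0,0,0.002],"delta_rot": [0,0,0],"fingers": 0.055}
    - {"linear": [0,0,0],"delta_rot": [0,0,0],"fingers": 0.055}
    - {"linear": [0,0,0],"delta_rot": [0,0,0],"fingers": 0.055}

```text
clock: 58.17
position: [0.4381, -0.3175, 0.0311]
ee_rot: [0.002, 0.996, -0.085, 0.002]
contact_force: [-0.7, -0.9, -0.8]
width: 0.0549
```

Call:
send_rows:
  plan:
    - {"linear": [0,0,0],"delta_rot": [0,0,0],"fingers": 0.02}
    - {"linear": [0,0,0],"delta_rot": [0,0,0],"fingers": 0.02}
    - {"linear": [0,0,0],"delta_rot": [0,0,0],"fingers": 0.02}
    - {"linear": [0,0,0],"delta_rot": [0,0,0],"fingers": 0.02}
    - {"linear": [0,0,0],"delta_rot": [0,0,0],"fingers": 0.02}
    - {"linear": [0,0,0],"delta_rot": [0,0,0],"fingers": 0.02}

```text
clock: 58.67
position: [0.4388, -0.3182, 0.0328]
ee_rot: [0.003, 0.996, -0.085, 0.003]
contact_force: [-0.8, 0.0, -1.9]
width: 0.0307
```

Call:
send_rows:
  plan:
    - {"linear": [0,0,-0.01],"delta_rot": [0,0,0],"fingers": 0.02}
    - {"linear": [0,0,-0.025],"delta_rot": [0,0,0],"fingers": 0.02}
    - {"linear": [0,0,-0.035],"delta_rot": [0,0,0],"fingers": 0.02}
    - {"linear": [0,0,-0.035],"delta_rot": [0,0,0],"fingers": 0.02}
    - {"linear": [0,0,-0.035],"delta_rot": [0,0,0],"fingers": 0.02}
    - {"linear": [0,0,-0.03],"delta_rot": [0,0,0],"fingers": 0.02}
    - {"linear": [0,0,-0.012],"delta_rot": [0,0,0],"fingers": 0.02}
    - {"linear": [0.0015,-0.012,0],"delta_rot": [0,0,0],"fingers": 0.02}
    - {"linear": [0.003,-0.024,0],"delta_rot": [0,0,0],"fingers": 0.02}
    - {"linear": [0.005,-0.031,0],"delta_rot": [0,0,0],"fingers": 0.02}
    - {"linear": [0.005,-0.031,0],"delta_rot": [0,0,0],"fingers": 0.02}
    - {"linear": [0.005,-0.031,0],"delta_rot": [0,0,0],"fingers": 0.02}

```text
clock: 59.67
position: [0.478, -0.191, 0.2266]
ee_rot: [0.004, 0.996, -0.09, 0.004]
contact_force: [0.6, -0.2, -0.9]
width: 0.0309
```

Call:
send_rows:
  plan:
    - {"linear": [0.005,-0.031,0],"delta_rot": [0,0,0],"fingers": 0.02}
    - {"linear": [0.005,-0.031,0],"delta_rot": [0,0,0],"fingers": 0.02}
    - {"linear": [0.005,-0.031,0],"delta_rot": [0,0,0],"fingers": 0.02}
    - {"linear": [0.005,-0.031,0],"delta_rot": [0,0,0],"fingers": 0.02}
    - {"linear": [0.005,-0.031,0],"delta_rot": [0,0,0],"fingers": 0.02}
    - {"linear": [0.005,-0.031,0],"delta_rot": [0,0,0],"fingers": 0.02}
    - {"linear": [0.003,-0.024,0],"delta_rot": [0,0,0],"fingers": 0.02}
    - {"linear": [0.002,-0.015,0],"delta_rot": [0,0,0],"fingers": 0.02}
    - {"linear": [0.001,-0.007,0],"delta_rot": [0,0,0],"fingers": 0.02}
    - {"linear": [0,0,0],"delta_rot": [0,0,0],"fingers": 0.02}
    - {"linear": [0,0,0],"delta_rot": [0,0,0],"fingers": 0.02}
    - {"linear": [0,0,0],"delta_rot": [0,0,0],"fingers": 0.02}

```text
clock: 60.67
position: [0.5466, 0.0595, 0.2156]
ee_rot: [-0.001, 0.996, -0.086, -0.007]
contact_force: [-0.6, -0.2, -0.8]
width: 0.0308
```

```bash
python3 go.py .5556 .0638 .145 -9.8
```

```text
t 60.67 pos [0.5466 0.0595 0.2156] F [-0.6 -0.2 -0.8] w 0.0308
[[ 0.985 -0.171 -0.014]
 [-0.171 -0.985  0.004]
 [-0.015 -0.001 -1.   ]]
yaw -9.84 rot [-0.06  0.83 -0.04] shift after [ 0.0081 -0.0058  0.0706] q6 0.15
```

Call:
send_rows:
  plan:
    - {"linear": [0,0,0],"delta_rot": [0,0.8,0],"fingers": 0.02}
    - {"linear": [0,0,0],"delta_rot": [0,0,0],"fingers": 0.02}
    - {"linear": [0.002,-0.001,0],"delta_rot": [0,0,0],"fingers": 0.02}
    - {"linear": [0.002,-0.002,0.005],"delta_rot": [0,0,0],"fingers": 0.02}
    - {"linear": [0.001,-0.001,0.012],"delta_rot": [0,0,0],"fingers": 0.02}
    - {"linear": [0,0,0.015],"delta_rot": [0,0,0],"fingers": 0.02}
    - {"linear": [0,0,0.015],"delta_rot": [0,0,0],"fingers": 0.02}
    - {"linear": [0,0,0.012],"delta_rot": [0,0,0],"fingers": 0.02}
    - {"linear": [0,0,0.007],"delta_rot": [0,0,0],"fingers": 0.02}
    - {"linear": [0,0,0.003],"delta_rot": [0,0,0],"fingers": 0.02}
    - {"linear": [0,0,0],"delta_rot": [0,0,0],"fingers": 0.02}
    - {"linear": [0,0,0],"delta_rot": [0,0,0],"fingers": 0.02}

```text
clock: 61.67
position: [0.5564, 0.0583, 0.1491]
ee_rot: [-0.003, 0.996, -0.092, 0.006]
contact_force: [-0.6, 0.3, -0.9]
width: 0.0304
```

```bash
python3 go.py .5556 .0638 .100 -9.8
```

```text
t 61.67 pos [0.5564 0.0583 0.1491] F [-0.6  0.3 -0.9] w 0.0304
[[ 0.983 -0.183  0.012]
 [-0.183 -0.983  0.004]
 [ 0.011 -0.006 -1.   ]]
yaw -10.57 rot [-0.36 -0.64 -0.77] shift after [-0.0017 -0.0052  0.0491] q6 0.16
```

Call:
send_rows:
  plan:
    - {"linear": [0,0,0],"delta_rot": [-0.3,-0.5,-0.7],"fingers": 0.02}
    - {"linear": [0,-0.002,0],"delta_rot": [0,0,0],"fingers": 0.02}
    - {"linear": [0,-0.002,0.005],"delta_rot": [0,0,0],"fingers": 0.02}
    - {"linear": [0,0,0.012],"delta_rot": [0,0,0],"fingers": 0.02}
    - {"linear": [0,0,0.012],"delta_rot": [0,0,0],"fingers": 0.02}
    - {"linear": [0,0,0.01],"delta_rot": [0,0,0],"fingers": 0.02}
    - {"linear": [0,0,0.006],"delta_rot": [0,0,0],"fingers": 0.02}
    - {"linear": [0,0,0.001],"delta_rot": [0,0,0],"fingers": 0.02}
    - {"linear": [0,0,0],"delta_rot": [0,0,0],"fingers": 0.02}
    - {"linear": [0,0,0],"delta_rot": [0,0,0],"fingers": 0.02}

```text
clock: 62.5
position: [0.5583, 0.0614, 0.0988]
ee_rot: [0.001, 0.996, -0.085, 0.001]
contact_force: [-0.2, 0.7, 0.5]
width: 0.0307
```

Call:
send_rows:
  plan:
    - {"linear": [0,0,0],"delta_rot": [0,0,0],"fingers": 0.042}
    - {"linear": [0,0,0],"delta_rot": [0,0,0],"fingers": 0.042}
    - {"linear": [0,0,0],"delta_rot": [0,0,0],"fingers": 0.042}
    - {"linear": [0,0,0],"delta_rot": [0,0,0],"fingers": 0.042}
    - {"linear": [0,0,-0.008],"delta_rot": [0,0,0],"fingers": 0.042}
    - {"linear": [0,0,-0.02],"delta_rot": [0,0,0],"fingers": 0.042}
    - {"linear": [0,0,-0.03],"delta_rot": [0,0,0],"fingers": 0.042}
    - {"linear": [0,0,-0.03],"delta_rot": [0,0,0],"fingers": 0.055}
    - {"linear": [0,0,-0.02],"delta_rot": [0,0,0],"fingers": 0.055}
    - {"linear": [0,0,-0.006],"delta_rot": [0,0,0],"fingers": 0.055}
    - {"linear": [0,0,0],"delta_rot": [0,0,0],"fingers": 0.055}

```text
clock: 63.42
position: [0.5598, 0.0615, 0.2234]
ee_rot: [0.001, 0.996, -0.085, 0.005]
contact_force: [-0.2, -0.3, -1.0]
width: 0.0547
```

```bash
python3 -c "
from fit import *
load()
m=lambda p:place(np.vstack([circ(.016,.003),circ(.016,.022)]),p[0],p[1],0)
for c in [(.474,-.388),]:
  for cs in(('scene','top'),('top',),('scene',)): q,v=fit(m,c,[.012,.012],cs);print(cs,q.round(4),round(v))
"; python3 go.py .4745 -.389 .2 -9.8
```

```text
('scene', 'top') [ 0.4737 -0.388 ] 163
('top',) [ 0.4717 -0.3873] 95
('scene',) [ 0.4779 -0.3916] 76
t 63.52 pos [0.5588 0.0615 0.2213] F [-1.4  0.3  0.3] w 0.0551
[[ 0.985 -0.17   0.005]
 [-0.17  -0.985 -0.003]
 [ 0.006  0.002 -1.   ]]
yaw -9.78 rot [ 0.11 -0.33  0.01] shift after [-0.0064  0.4582  0.0213] q6 0.159
```

Call:
send_rows:
  plan:
    - {"linear": [0,0.012,0],"delta_rot": [0,0,0],"fingers": 0.055}
    - {"linear": [0,0.024,0],"delta_rot": [0,0,0],"fingers": 0.055}
    - {"linear": [0,0.032,0],"delta_rot": [0,0,0],"fingers": 0.055}
    - {"linear": [0,0.032,0],"delta_rot": [0,0,0],"fingers": 0.055}
    - {"linear": [0,0.032,0],"delta_rot": [0,0,0],"fingers": 0.055}
    - {"linear": [0,0.032,0],"delta_rot": [0,0,0],"fingers": 0.055}
    - {"linear": [0,0.032,0],"delta_rot": [0,0,0],"fingers": 0.055}
    - {"linear": [0,0.032,0],"delta_rot": [0,0,0],"fingers": 0.055}
    - {"linear": [0,0.032,0],"delta_rot": [0,0,0],"fingers": 0.055}
    - {"linear": [0,0.032,0],"delta_rot": [0,0,0],"fingers": 0.055}
    - {"linear": [0,0.032,0],"delta_rot": [0,0,0],"fingers": 0.055}
    - {"linear": [0,0.032,0],"delta_rot": [0,0,0],"fingers": 0.055}

```text
clock: 64.52
position: [0.4826, -0.3023, 0.1993]
ee_rot: [-0.004, 0.997, -0.08, -0.017]
contact_force: [0.7, -0.5, 0.4]
width: 0.0553
```

Call:
send_rows:
  plan:
    - {"linear": [0,0.03,0],"delta_rot": [0,0,0],"fingers": 0.055}
    - {"linear": [0,0.022,0.01],"delta_rot": [0,0,0],"fingers": 0.055}
    - {"linear": [0,0.014,0.02],"delta_rot": [0,0,0],"fingers": 0.055}
    - {"linear": [0,0.006,0.02],"delta_rot": [0,0,0],"fingers": 0.055}
    - {"linear": [0,0,0.01],"delta_rot": [0,0,0],"fingers": 0.055}
    - {"linear": [0,0,0.005],"delta_rot": [0,0,0],"fingers": 0.055}
    - {"linear": [0,0,0],"delta_rot": [0,0,0],"fingers": 0.055}
    - {"linear": [0,0,0],"delta_rot": [0,0,0],"fingers": 0.055}
    - {"linear": [0,0,0],"delta_rot": [0,0,0],"fingers": 0.055}

```text
clock: 65.27
position: [0.4534, -0.3854, 0.1168]
ee_rot: [-0.009, 0.996, -0.086, -0.028]
contact_force: [0.2, 0.1, -0.7]
width: 0.0549
```

```bash
python3 go.py .4745 -.389 .08 -9.8
```

```text
t 65.27 pos [ 0.4534 -0.3854  0.1168] F [ 0.2  0.1 -0.7] w 0.0549
[[ 0.984 -0.171 -0.054]
 [-0.17  -0.985  0.023]
 [-0.057 -0.013 -0.998]]
yaw -9.8 rot [-0.76  3.3  -0.02] shift after [ 0.0214 -0.0001  0.0368] q6 -0.625
```

Call:
send_rows:
  plan:
    - {"linear": [0,0,0],"delta_rot": [-0.3,1.2,0],"fingers": 0.055}
    - {"linear": [0,0,0],"delta_rot": [-0.3,1.2,0],"fingers": 0.055}
    - {"linear": [0,0,0],"delta_rot": [-0.1,0.7,0],"fingers": 0.055}
    - {"linear": [0,0,0],"delta_rot": [0,0,0],"fingers": 0.055}
    - {"linear": [0.005,0,0],"delta_rot": [0,0,0],"fingers": 0.055}
    - {"linear": [0.007,0,0],"delta_rot": [0,0,0],"fingers": 0.055}
    - {"linear": [0.005,0,0.005],"delta_rot": [0,0,0],"fingers": 0.055}
    - {"linear": [0.001,0,0.01],"delta_rot": [0,0,0],"fingers": 0.055}
    - {"linear": [0,0,0.01],"delta_rot": [0,0,0],"fingers": 0.055}
    - {"linear": [0,0,0.005],"delta_rot": [0,0,0],"fingers": 0.055}
    - {"linear": [0,0,0],"delta_rot": [0,0,0],"fingers": 0.055}
    - {"linear": [0,0,0],"delta_rot": [0,0,0],"fingers": 0.055}

```text
clock: 66.27
position: [0.4769, -0.3883, 0.0869]
ee_rot: [0.002, 0.997, -0.083, 0.002]
contact_force: [0.3, -0.5, -0.4]
width: 0.055
```

```bash
python3 go.py .4745 -.389 .03 -9.8
```

```text
t 66.27 pos [ 0.4769 -0.3883  0.0869] F [ 0.3 -0.5 -0.4] w 0.055
[[ 0.986 -0.165  0.003]
 [-0.165 -0.986 -0.003]
 [ 0.003  0.003 -1.   ]]
yaw -9.51 rot [ 0.17 -0.2   0.29] shift after [-0.0023  0.0011  0.0569] q6 -0.63
```

Call:
send_rows:
  plan:
    - {"linear": [-0.001,0,0],"delta_rot": [0,0,0.2],"fingers": 0.055}
    - {"linear": [-0.001,0,0.005],"delta_rot": [0,0,0],"fingers": 0.055}
    - {"linear": [0,0,0.01],"delta_rot": [0,0,0],"fingers": 0.055}
    - {"linear": [0,0,0.012],"delta_rot": [0,0,0],"fingers": 0.055}
    - {"linear": [0,0,0.012],"delta_rot": [0,0,0],"fingers": 0.055}
    - {"linear": [0,0,0.008],"delta_rot": [0,0,0],"fingers": 0.055}
    - {"linear": [0,0,0.005],"delta_rot": [0,0,0],"fingers": 0.055}
    - {"linear": [0,0,0.002],"delta_rot": [0,0,0],"fingers": 0.055}
    - {"linear": [0,0,0],"delta_rot": [0,0,0],"fingers": 0.055}
    - {"linear": [0,0,0],"delta_rot": [0,0,0],"fingers": 0.055}

```text
clock: 67.1
position: [0.4739, -0.3885, 0.0282]
ee_rot: [0.002, 0.996, -0.085, 0.002]
contact_force: [-0.4, -0.5, 0.3]
width: 0.0551
```

Call:
send_rows:
  plan:
    - {"linear": [0,0,0],"delta_rot": [0,0,0],"fingers": 0.02}
    - {"linear": [0,0,0],"delta_rot": [0,0,0],"fingers": 0.02}
    - {"linear": [0,0,0],"delta_rot": [0,0,0],"fingers": 0.02}
    - {"linear": [0,0,0],"delta_rot": [0,0,0],"fingers": 0.02}
    - {"linear": [0,0,0],"delta_rot": [0,0,0],"fingers": 0.02}
    - {"linear": [0,0,0],"delta_rot": [0,0,0],"fingers": 0.02}

```text
clock: 67.6
position: [0.4747, -0.3894, 0.0303]
ee_rot: [0.003, 0.996, -0.085, 0.003]
contact_force: [-0.2, 0.3, -1.1]
width: 0.0307
```

Call:
send_rows:
  plan:
    - {"linear": [0,0,-0.01],"delta_rot": [0,0,0],"fingers": 0.02}
    - {"linear": [0,0,-0.025],"delta_rot": [0,0,0],"fingers": 0.02}
    - {"linear": [0,0,-0.035],"delta_rot": [0,0,0],"fingers": 0.02}
    - {"linear": [0,0,-0.035],"delta_rot": [0,0,0],"fingers": 0.02}
    - {"linear": [0,0,-0.035],"delta_rot": [0,0,0],"fingers": 0.02}
    - {"linear": [0,0,-0.03],"delta_rot": [0,0,0],"fingers": 0.02}
    - {"linear": [0,0,-0.012],"delta_rot": [0,0,0],"fingers": 0.02}
    - {"linear": [-0.001,-0.012,0],"delta_rot": [0,0,0],"fingers": 0.02}
    - {"linear": [-0.002,-0.024,0],"delta_rot": [0,0,0],"fingers": 0.02}
    - {"linear": [-0.0035,-0.031,0],"delta_rot": [0,0,0],"fingers": 0.02}
    - {"linear": [-0.0035,-0.031,0],"delta_rot": [0,0,0],"fingers": 0.02}
    - {"linear": [-0.0035,-0.031,0],"delta_rot": [0,0,0],"fingers": 0.02}

```text
clock: 68.6
position: [0.481, -0.2568, 0.2226]
ee_rot: [0.003, 0.996, -0.09, 0.003]
contact_force: [-0.5, -0.2, -0.9]
width: 0.0306
```

Call:
send_rows:
  plan:
    - {"linear": [-0.0035,-0.031,0],"delta_rot": [0,0,0],"fingers": 0.02}
    - {"linear": [-0.0035,-0.031,0],"delta_rot": [0,0,0],"fingers": 0.02}
    - {"linear": [-0.0035,-0.031,0],"delta_rot": [0,0,0],"fingers": 0.02}
    - {"linear": [-0.0035,-0.031,0],"delta_rot": [0,0,0],"fingers": 0.02}
    - {"linear": [-0.0035,-0.031,0],"delta_rot": [0,0,0],"fingers": 0.02}
    - {"linear": [-0.0035,-0.031,0],"delta_rot": [0,0,0],"fingers": 0.02}
    - {"linear": [-0.0035,-0.031,0],"delta_rot": [0,0,0],"fingers": 0.02}
    - {"linear": [-0.003,-0.03,0],"delta_rot": [0,0,0],"fingers": 0.02}
    - {"linear": [-0.002,-0.022,0],"delta_rot": [0,0,0],"fingers": 0.02}
    - {"linear": [-0.001,-0.014,0],"delta_rot": [0,0,0],"fingers": 0.02}
    - {"linear": [0,-0.006,0],"delta_rot": [0,0,0],"fingers": 0.02}
    - {"linear": [0,0,0],"delta_rot": [0,0,0],"fingers": 0.02}

```text
clock: 69.6
position: [0.4853, 0.0655, 0.212]
ee_rot: [-0.003, 0.996, -0.086, -0.009]
contact_force: [0.0, 0.2, -1.2]
width: 0.0306
```

Call:
send_rows:
  plan:
    - {"linear": [0,0,0],"delta_rot": [0,0,0],"fingers": 0.02}
    - {"linear": [0,0,0],"delta_rot": [0,0,0],"fingers": 0.02}

```text
clock: 69.77
position: [0.4838, 0.0653, 0.2111]
ee_rot: [-0.003, 0.996, -0.086, -0.01]
contact_force: [0.5, 0.7, -1.1]
width: 0.0306
```

```bash
python3 go.py .4965 .074 .15 -9.8
```

```text
t 69.77 pos [0.4838 0.0653 0.2111] F [ 0.5  0.7 -1.1] w 0.0306
[[ 0.985 -0.171 -0.02 ]
 [-0.171 -0.985  0.007]
 [-0.021 -0.003 -1.   ]]
yaw -9.85 rot [-0.2   1.19 -0.05] shift after [ 0.011  -0.0107  0.0611] q6 0.156
```

Call:
send_rows:
  plan:
    - {"linear": [0,0,0],"delta_rot": [-0.2,1,0],"fingers": 0.02}
    - {"linear": [0,0,0],"delta_rot": [0,0,0],"fingers": 0.02}
    - {"linear": [0.003,-0.003,0],"delta_rot": [0,0,0],"fingers": 0.02}
    - {"linear": [0.004,-0.004,0.004],"delta_rot": [0,0,0],"fingers": 0.02}
    - {"linear": [0.001,-0.002,0.01],"delta_rot": [0,0,0],"fingers": 0.02}
    - {"linear": [0,0,0.014],"delta_rot": [0,0,0],"fingers": 0.02}
    - {"linear": [0,0,0.014],"delta_rot": [0,0,0],"fingers": 0.02}
    - {"linear": [0,0,0.01],"delta_rot": [0,0,0],"fingers": 0.02}
    - {"linear": [0,0,0.006],"delta_rot": [0,0,0],"fingers": 0.02}
    - {"linear": [0,0,0.002],"delta_rot": [0,0,0],"fingers": 0.02}
    - {"linear": [0,0,0],"delta_rot": [0,0,0],"fingers": 0.02}
    - {"linear": [0,0,0],"delta_rot": [0,0,0],"fingers": 0.02}

```text
clock: 70.77
position: [0.4971, 0.0694, 0.1487]
ee_rot: [0.001, 0.996, -0.09, 0.001]
contact_force: [-1.0, -0.1, 3.1]
width: 0.0305
```

```bash
python3 go.py .4965 .074 .098 -9.8
```

```text
t 70.77 pos [0.4971 0.0694 0.1487] F [-1.  -0.1  3.1] w 0.0305
[[ 0.984 -0.179  0.002]
 [-0.179 -0.984 -0.002]
 [ 0.002  0.001 -1.   ]]
yaw -10.29 rot [ 0.07 -0.11 -0.49] shift after [-0.0014 -0.0044  0.0507] q6 0.182
```

Call:
send_rows:
  plan:
    - {"linear": [0,0,-0.005],"delta_rot": [0,0,0],"fingers": 0.02}
    - {"linear": [0,0,-0.01],"delta_rot": [0,0,-0.4],"fingers": 0.02}
    - {"linear": [0,0,0],"delta_rot": [0,0,0],"fingers": 0.02}
    - {"linear": [0,-0.003,0],"delta_rot": [0,0,0],"fingers": 0.02}
    - {"linear": [-0.001,-0.003,0],"delta_rot": [0,0,0],"fingers": 0.02}
    - {"linear": [0,0,0],"delta_rot": [0,0,0],"fingers": 0.02}
    - {"linear": [0,0,0],"delta_rot": [0,0,0],"fingers": 0.02}
    - {"linear": [0,0,0],"delta_rot": [0,0,0],"fingers": 0.02}

```text
clock: 71.43
position: [0.4982, 0.0765, 0.1647]
ee_rot: [0.0, 0.996, -0.086, 0.001]
contact_force: [-0.6, -0.3, -1.3]
width: 0.0312
```

```bash
python3 go.py .497 .076 .098 -9.8; python3 -c "
from h import *
shot('scene','e1.png',(225,110,330,220),5)"
```

```text
t 71.43 pos [0.4982 0.0765 0.1647] F [-0.6 -0.3 -1.3] w 0.0312
[[ 0.985 -0.171  0.003]
 [-0.171 -0.985 -0.001]
 [ 0.003  0.001 -1.   ]]
yaw -9.86 rot [ 0.04 -0.17 -0.06] shift after [-0.0011  0.0007  0.0667] q6 0.188
```

View pics/e1.png

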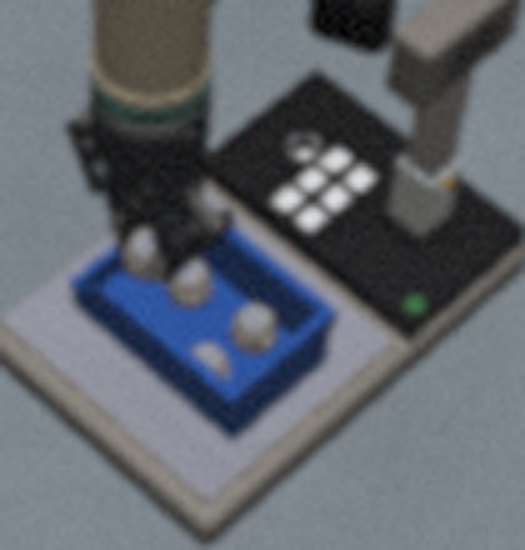

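Call:
send_rows:
  plan:
    - {"linear": [0,0,0.006],"delta_rot": [0,0,0],"fingers": 0.02}
    - {"linear": [0,0,0.01],"delta_rot": [0,0,0],"fingers": 0.02}
    - {"linear": [0,0,0.01],"delta_rot": [0,0,0],"fingers": 0.02}
    - {"linear": [0,0,0.006],"delta_rot": [0,0,0],"fingers": 0.02}
    - {"linear": [0,0,0.002],"delta_rot": [0,0,0],"fingers": 0.02}
    - {"linear": [0,0,0],"delta_rot": [0,0,0],"fingers": 0.02}
    - {"linear": [0,0,0],"delta_rot": [0,0,0],"fingers": 0.02}

```text
clock: 72.07
position: [0.4978, 0.0762, 0.1273]
ee_rot: [0.001, 0.996, -0.086, 0.001]
contact_force: [-0.4, -0.0, -1.7]
width: 0.0304
```

```bash
python3 go.py .497 .076 .098 -9.8
```

```text
t 72.07 pos [0.4978 0.0762 0.1273] F [-0.4 -0.  -1.7] w 0.0304
[[ 0.985 -0.172  0.001]
 [-0.172 -0.985 -0.001]
 [ 0.001  0.001 -1.   ]]
yaw -9.88 rot [ 0.07 -0.08 -0.08] shift after [-0.0007  0.0003  0.0293] q6 0.188
```

Inside the bin without contact; lower and release, retreat high.

Call:
send_rows:
  plan:
    - {"linear": [0,0,0.005],"delta_rot": [0,0,0],"fingers": 0.02}
    - {"linear": [0,0,0.008],"delta_rot": [0,0,0],"fingers": 0.02}
    - {"linear": [0,0,0.008],"delta_rot": [0,0,0],"fingers": 0.02}
    - {"linear": [0,0,0.004],"delta_rot": [0,0,0],"fingers": 0.02}
    - {"linear": [0,0,0.001],"delta_rot": [0,0,0],"fingers": 0.02}
    - {"linear": [0,0,0],"delta_rot": [0,0,0],"fingers": 0.02}
    - {"linear": [0,0,0],"delta_rot": [0,0,0],"fingers": 0.02}

```text
clock: 72.65
position: [0.4985, 0.0761, 0.0992]
ee_rot: [0.001, 0.996, -0.086, 0.001]
contact_force: [0.1, -0.2, -0.3]
width: 0.0306
```

Call:
send_rows:
  plan:
    - {"linear": [0,0,0],"delta_rot": [0,0,0],"fingers": 0.042}
    - {"linear": [0,0,0],"delta_rot": [0,0,0],"fingers": 0.042}
    - {"linear": [0,0,0],"delta_rot": [0,0,0],"fingers": 0.042}
    - {"linear": [0,0,0],"delta_rot": [0,0,0],"fingers": 0.042}
    - {"linear": [0,0,-0.008],"delta_rot": [0,0,0],"fingers": 0.042}
    - {"linear": [0,0,-0.02],"delta_rot": [0,0,0],"fingers": 0.042}
    - {"linear": [0,0,-0.03],"delta_rot": [0,0,0],"fingers": 0.042}
    - {"linear": [0,0,-0.03],"delta_rot": [0,0,0],"fingers": 0.042}
    - {"linear": [0,0,-0.03],"delta_rot": [0,0,0],"fingers": 0.042}
    - {"linear": [0,0,-0.02],"delta_rot": [0,0,0],"fingers": 0.042}
    - {"linear": [0,0,-0.006],"delta_rot": [0,0,0],"fingers": 0.042}
    - {"linear": [0,0,0],"delta_rot": [0,0,0],"fingers": 0.042}

```text
clock: 73.65
position: [0.498, 0.0763, 0.2546]
ee_rot: [0.0, 0.996, -0.086, 0.003]
contact_force: [1.4, 0.1, -0.5]
width: 0.042
```

Call:
send_rows:
  plan:
    - {"linear": [-0.01,0.01,0],"delta_rot": [0,0,0],"fingers": 0.042}
    - {"linear": [-0.015,0.02,0],"delta_rot": [0,0,0],"fingers": 0.042}
    - {"linear": [-0.015,0.03,0],"delta_rot": [0,0,0],"fingers": 0.042}
    - {"linear": [-0.015,0.03,0],"delta_rot": [0,0,0],"fingers": 0.042}
    - {"linear": [-0.015,0.03,0],"delta_rot": [0,0,0],"fingers": 0.042}
    - {"linear": [-0.015,0.03,0],"delta_rot": [0,0,0],"fingers": 0.042}
    - {"linear": [-0.01,0.03,0],"delta_rot": [0,0,0],"fingers": 0.042}
    - {"linear": [-0.005,0.02,0],"delta_rot": [0,0,0],"fingers": 0.042}
    - {"linear": [0,0.01,0],"delta_rot": [0,0,0],"fingers": 0.042}
    - {"linear": [0,0,0],"delta_rot": [0,0,0],"fingers": 0.042}
    - {"linear": [0,0,0],"delta_rot": [0,0,0],"fingers": 0.042}

```text
clock: 74.57
position: [0.3391, -0.1174, 0.2376]
ee_rot: [-0.003, 0.996, -0.084, -0.014]
contact_force: [0.4, -0.3, 0.5]
width: 0.0424
```

```bash
python3 -c "
from fit import *
st();load()
yw=-.1717
m=lambda p:place(np.vstack([rect(-.08,.08,-.0525,.0525,.12)[:120],rect(-.08,.08,-.0525,.0525,.09)[120:]]),*p)
p,v=fit(m,[.529,.0915,yw],[.012,.012,.05]);print('bin',p.round(4),v)
for n in('top','scene'): print(n,[(round(q['p'],2),np.round(q['extent']).astype(int).tolist()) for q in manip.find_in('cap1',n)])
pan=place(rect(-.105,.105,-.165,.025,.06),.5414,.1613,yw)
overlay('top',[(m(p),(0,255,0)),(pan,(0,0,255))],'f1.png',(150,160,250,245),4)
overlay('top',[],'f2.png',(250,140,350,245),4)
overlay('scene',[],'f3.png',(140,100,340,240),3.9)
A,B=cv2.imread('pics/f1.png'),cv2.imread('pics/f2.png')
cv2.imwrite('pics/f.png',np.hstack([A,B[:A.shape[0]]]))"
```

```text
t 74.57 pos [ 0.3391 -0.1174  0.2376] F [ 0.4 -0.3  0.5] w 0.0424
[[ 0.985 -0.168 -0.027]
 [-0.168 -0.986  0.008]
 [-0.028 -0.003 -1.   ]]
bin [ 0.5332  0.089  -0.1658] 437.0169677734375
top [(0.56, [218, 218, 224, 224]), (0.4, [210, 198, 216, 202]), (0.37, [206, 210, 213, 222])]
scene [(0.46, [261, 161, 267, 176])]
```

View pics/f.png

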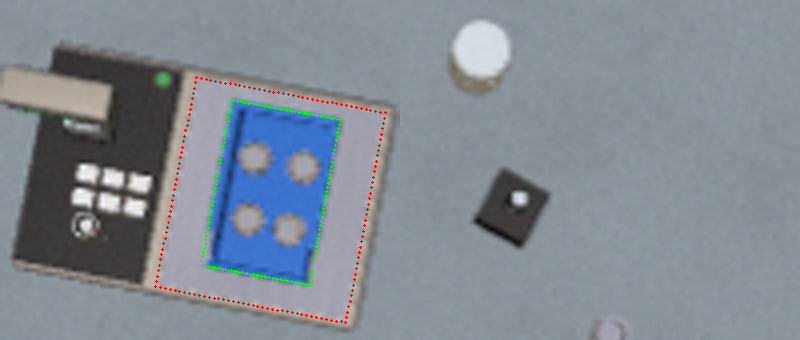

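View pics/f3.png

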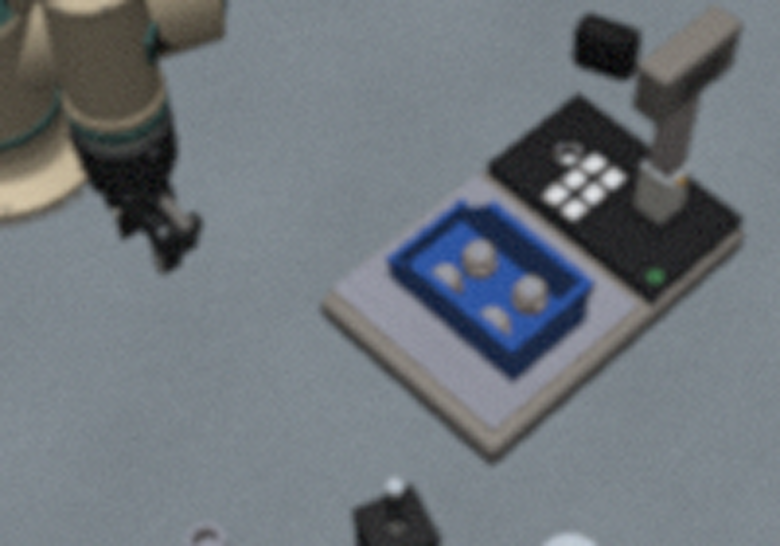

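```bash
python3 -c "
from rig import manip
print(manip.sign_off())"
```

```text
the job is handed in; nothing more can be done
None
```

I did the whole job in the order asked and handed it in at about 75 s. Sign-off gave no verdict, so the checks below are my own.

- **Mast:** I pulled the display head up to the end stop. The brass lock pin shows proud of the sleeve in the last picture. I did not test the lock by pushing the mast down.
- **Bin:** It stands on the pan, and the last fit puts it within about 5 mm of the pan centre and under 0.5° off square. The fit before the caps went in gave about 3 mm. That difference is about as large as the measuring error. The cap on its way in last touched something lightly, probably the bin rim, at about 3 N. I lifted it and moved it in before lowering again.
- **Zero:** I pressed the button with the stylus before any cap went in. The force reached about 9 N after roughly 4 mm of travel, so it was fully down.
- **Stylus:** It is back in the stand's bore, and the final pictures show it upright.
- **Caps:** There were four, and the top view shows all four lying in the bin. One was knocked about 22 mm aside during the run; I found it again and picked it up. The network reported only three of the four in the final top view and one in the scene view, so the count rests on the pictures.
- **Left alone:** I did not touch the coupling, spray can, carton or tape measure. The carton is outside the last crops, so it was not checked at the end.

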